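# Load clamp arms into the drying hood

### The job

Put the washed support arms from the bench into the drying dock, each head first in a bay of its own under the clear hood, slid fully home against the back wall and lying flat; then switch the fan on by throwing its lever fully over. The arms are lopsided and none balances at the same place: make a low trial lift, shift the grip, and raise an arm more than a few centimetres only when it hangs level. Leave the bottles and other things on the bench alone.

Things in the scene. Friction and masses are not known exactly. Their poses are not given: they have to be found in the camera images.
- clamp_a: one of up to three glassware support arms, alike outside, 260 x 44 x 44 mm, 0.68 to 0.92 kg, on the bench: polished (slippery) steel bar 12 wide, 16 mm tall, with a grey cast two-jaw head at one end and a black block at the other. Origin: mid-length, on the underside; x along the bar to the head, z up. None if absent. Balance point: hidden, differs per arm, between x = -45 and +55 mm, y = 0
- clamp_b: support arm like clamp_a. All three: bare bar from x = -106 to +80 mm, its underside 14 and its top 30 mm above the arm's underside; head 44 wide, 44 tall, x = +80 to +130 mm; tail block 36 wide, 44 tall, x = -130 to -106 mm. May be absent (None)
- clamp_c: support arm like clamp_a. All three: gripped well off its balance point, the bar turns between the finger pads and the heavy end hangs down or stays on the table, unless squeezed very hard. May be absent (None)
- clamp_a_head (a point): middle of the clamp head of clamp_a, at x = 105, z = 22 mm of that arm. None if absent
- clamp_b_head (a point): middle of the clamp head of clamp_b, at x = 105, z = 22 mm of that arm. None if absent
- clamp_c_head (a point): middle of the clamp head of clamp_c, at x = 105, z = 22 mm of that arm. None if absent
- dock: drying dock, fixed: steel drip tray, top 12 mm above the table, with a low clear hood over its far part. Origin: on the table under the middle of the hood's mouth; x inward from the mouth (away from the robot), y left, z up. Tray x = -280 to +135 mm, 276 mm wide; side rims 6 mm wide, to 22 mm height; no rim in front. White blower box behind, 90 mm tall, to x = 210 mm
- roof_edge (a point): middle of the lower front edge of the clear roof, 70 mm above the table; the roof is 6 mm thick, runs from here 135 mm inward and over the tray's whole width. The back wall's inner face is at dock x = 125 mm: an arm fully home touches it with its jaws, its origin is then at dock x = -5 mm and its tail stands out of the mouth over the tray
- bay_left (a point): tray top at the mouth of the left bay, on its centre line (dock y = +85 mm). Three bays, each 79 mm wide, run along dock x from the mouth to the back wall, parted by upright dark dividers 6 mm thick that begin at the mouth
- bay_middle (a point): the same for the middle bay (dock y = 0)
- bay_right (a point): the same for the right bay (dock y = -85 mm)
- fan_base: white block 70 x 50 x 25 mm of the fan lever, fixed to the table. Origin: centre of the underside; the lever's axle is 22 mm above it, along y; x is the way the lever is thrown.
- fan_tip (a point): centre of the black ball, 26 mm across, at the lever's end, 70 mm from the axle
- fan (a joint): angle of the fan lever: 0 = leaning 0.5 rad towards the block's -x (off), 1.0 = leaning 0.5 rad towards its +x (on, end stop); it stays where left; light friction, about 1 N at the ball
- reagent: clear bottle, 64 mm across, 130 mm tall, loose, not to be disturbed; origin centre of underside
- amber: amber jar, 56 mm across, 100 mm tall, loose, not to be disturbed; origin centre of underside
- beaker: glass beaker, 68 mm across, 85 mm tall, loose, not to be disturbed; origin centre of underside
- tipbox: grey box 85 x 120 x 50 mm, loose, not to be disturbed; origin centre of underside
- vial: small vial, 28 mm across, 50 mm tall, loose, not to be disturbed; origin centre of underside
- jar: clear jar, 60 mm across, 80 mm tall, loose, not to be disturbed; origin centre of underside
Things that resemble listed ones, but are neither listed nor needed, are in the scene too. What is shaped like the fan_base but pink, red or yellow is not meant.

How it is judged:
By the outcome, as a careful person would: the job done as asked, in the order asked, and still so for the second after the job is handed in, with the robot touching nothing.
Of clamp_a, clamp_b, clamp_c only 2 to 3 are there at a start; the rules pass over those that are not, and their reading is None.
At some moment in a run one of clamp_a, clamp_b, clamp_c may be knocked a few centimetres aside while the robot is not near it.
It also fails if it takes over 210 s, if anything falls off the work surface, if the arm or the gripper's body presses on something with over 40 N, if the wrist force passes 120 N, or if a joint passes its speed limit or range.

### The arm

A 7-joint arm with a two-finger parallel gripper is mounted at the origin on the work surface. World frame = base frame: x ahead of the robot, y to its left, z up, the work surface at z = 0. Lengths are in m, angles in rad, forces in N, time in s.
With the tool pointing down it reaches from about 0.4 to 0.85 m from the base axis. Payload 10.4 kg.
Tool frame: the origin (TCP) lies between the finger pads; the fingertips stand 17 mm ahead of it and the grasp point (between the pads) lies 2 mm behind it; x points along the fingers, y is the direction in which the jaws open and shut, and the axes are right-handed (so a half turn about x gives the same grasp; the last joint's range is limited). The gripper opens to 87 mm and grips with 3 to 60 N. Pads are 19 mm wide; open, the fingers measure 117 mm over their backs; the gripper's body (75 mm by 190 mm) begins 51 mm behind the grasp point.
Start: joints at [1.293, 0.332, -0.065, 1.46, 0.022, 1.35, -0.088], TCP at [0.158, -0.605, 0.24] pointing down, gripper open.
Joint ranges: [-2.6, 2.6], [-0.5, 2.12], [-1.47, 1.34], [0.16, 2.42], [-1.27, 4.41], [0.06, 2.06], [-2.6, 2.6]. Speed limits (rad/s): [2.22, 2.22, 2.79, 2.79, 3.14, 3.14, 3.14].

### API

Orientations are given as a unit quaternion [x, y, z, w].
In Python, from bench import r, optics, close_job gives the robot as it stands.
- The arm moves only by the shell command python3 -m inch 'ROWS' [OPENING] [FORCE]. ROWS is JSON, a list of rows, each an object with "translation": the shift along the tool's x, y, z in cm, a list of three; "spin": the turn about the tool's x in degrees. In form: [{"translation": [tx, ty, tz], "spin": spin}, ...]. A call has 1 to 20 rows; each row shifts and turns the pose as measured when the row begins, along the tool's axes as they then stand; what a row does not reach is not made up. A row lasts 1/8 s, in which the tool goes at most 62.5 mm and 10.7 degrees, less where a joint would pass 70% of its speed; a pose out of reach is approached as far as the arm can. A call is refused whole if a number of a shift passes 6.25 or a number of a turn 10.7, either way. A call with a gripper value outside its range is refused whole. OPENING is the closure, from 0 (fully open) to 1 (shut), set as the call begins (- or left out, the last holds). The fingers move at their own pace and stop on an object; FORCE is the grip in N (left out, the last holds). Time passes only in rows, so rows that do not move let the fingers close. It gives the time, the measured TCP pose, the force and the opening at its end, in the units of the state.
- r.read_state(): the state, without advancing time (a new reading comes with each control period).
- optics.camera(name): name is "scene" or "top" or "wrist"; returns the picture (384x512x3 uint8, red, green, blue); there is no depth.
- optics.camera_model(name): a dict with "camera_matrix" (3x3 intrinsics, pixels), "dist" ([k1, k2, p1, p2, k3] as OpenCV has them; the pictures are not rectified), "world_from_camera" (4x4, takes a point from camera to world coordinates); the wrist camera has in their place "tool_from_camera" (4x4, takes a point from camera to tool coordinates, whose origin is the TCP and whose axes are the tool frame's). Camera axes: x right, y down, z forward; pixel columns grow to the right and rows downward; lengths in m; the calibration is good to about 2 mm. A picture is of the moment at which its call begins: read the wrist's pose just before it. camera_model takes no time and is no camera call.
- close_job(): hands the job in, once; it reports no verdict.
The state is a dict: "time": time; "joint_positions": joint angles; "joint_vel": joint speeds; "joint_torque": joint torques, N m; "ee_pos": TCP position; "eef_rot": TCP orientation; "ft_force": force on the tool from outside, world axes, zero at the start; "torque": the same for the moment, N m; "width": finger opening in m.
Only numpy, scipy, OpenCV 4.12 (cv2) and the standard library are available. Lean on these libraries where they do the work, as an engineer would, in place of code of your own. Each camera call takes 0.05 s, during which the arm holds its last target.

## Working session

There is one attempt and no reset: what is moved stays moved. The work goes in short steps, Python scripts to look and compute and a shell command to move; the robot and the scene stay as the last step left them, time stands still between calls to the robot, and variables do not carry over. Pictures are saved under pics/ and viewed, and the job is handed in when it is done.

```bash
ls; mkdir -p pics; python3 - <<'E'
from bench import r, optics
import cv2,json
s=r.read_state();print(s)
for n in("scene","top","wrist"):
    im=optics.camera(n);cv2.imwrite(f"pics/{n}0.png",im[:,:,::-1])
    print(n,optics.camera_model(n))
E
```

```text
pics
{'time': 0.0, 'joint_positions': array([ 1.29341625,  0.33287583, -0.06469297,  1.46094969,  0.02160223,
        1.34987874, -0.08850645]), 'joint_vel': array([ 0.00061916, -0.0004117 ,  0.00070865, -0.00168476, -0.00134856,
        0.00059233,  0.0001512 ]), 'joint_torque': array([-6.14491728e-04, -6.23266840e+01,  2.39275920e-02, -3.89900672e+01,
       -6.14430942e-02,  3.98861559e-02,  2.03876684e-04]), 'ee_pos': array([ 0.1574203 , -0.60447751,  0.23874743]), 'eef_rot': array([-0.70128847, -0.09033077,  0.70146439, -0.08934503]), 'ft_force': array([-0.8354002 ,  0.06604318,  0.51017824]), 'torque': array([-0.03445694, -0.0109224 ,  0.02458177]), 'width': 0.08699588319200773}
scene {'camera_matrix': array([[365.25781458,   0.        , 259.46662109],
       [  0.        , 365.25781458, 199.16995094],
       [  0.        ,   0.        ,   1.        ]]), 'dist': array([-0.06686698,  0.        ,  0.        ,  0.        ,  0.        ]), 'world_from_camera': array([[-0.7538543 ,  0.45197934, -0.47688402,  1.13944755],
       [ 0.65676864,  0.53928146, -0.52709626,  0.53517596],
  
[... 666 characters left out ...]
0.00000000e+00,  0.00000000e+00,  0.00000000e+00,
         1.00000000e+00]])}
wrist {'camera_matrix': array([[314.72819892,   0.        , 258.04814472],
       [  0.        , 314.72819892, 188.78333222],
       [  0.        ,   0.        ,   1.        ]]), 'dist': array([-0.02119644,  0.        ,  0.        ,  0.        ,  0.        ]), 'tool_from_camera': array([[ 6.43323751e-04, -2.95203174e-01,  9.55434285e-01,
        -1.45731223e-01],
       [ 9.99999383e-01,  1.05549461e-03, -3.47211734e-04,
         2.98108305e-04],
       [-9.05957734e-04,  9.55433918e-01,  2.95203671e-01,
        -8.07363034e-02],
       [ 0.00000000e+00,  0.00000000e+00,  0.00000000e+00,
         1.00000000e+00]])}
```

View pics/top0.png

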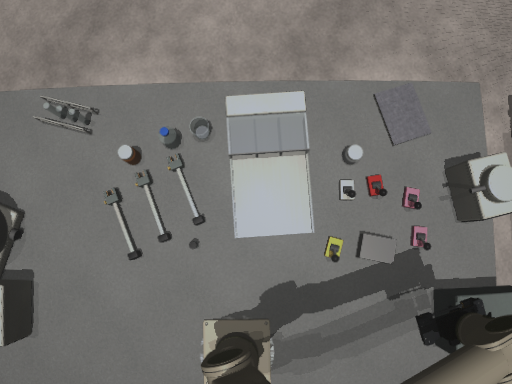

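View pics/scene0.png

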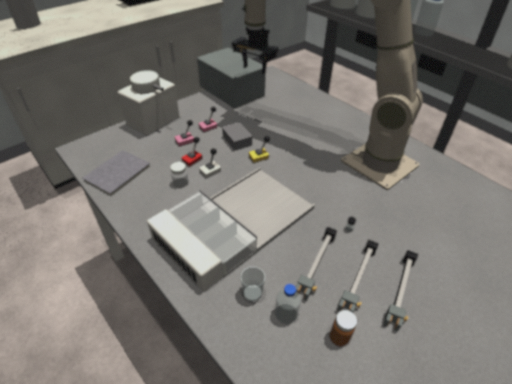

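View pics/wrist0.png

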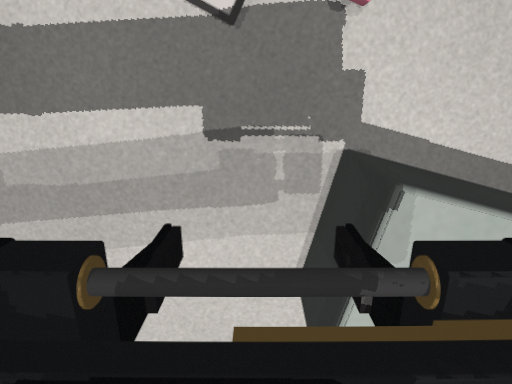

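Three arms lie on the left: heads near (111,195), (143,180) and (176,160). The dock is at (270,165) and the white fan at (347,188), off. Next, a helper and precise measurement.

```bash
cat > h.py <<'E'
import numpy as np, cv2
from bench import r, optics
from scipy.spatial.transform import Rotation as R
def ray(name,uv,T=None):
    m=optics.camera_model(name)
    p=cv2.undistortPoints(np.array([[uv]],float),m["camera_matrix"],m["dist"])[0,0]
    if name=="wrist":
        if T is None:T=tool()
        W=T@m["tool_from_camera"]
    else: W=m["world_from_camera"]
    return W[:3,3],W[:3,:3]@np.array([p[0],p[1],1])
def plane(name,uv,z,T=None):
    o,d=ray(name,uv,T); return o+d*(z-o[2])/d[2]
def proj(name,P,T=None):
    m=optics.camera_model(name)
    W=(T if T is not None else tool())@m["tool_from_camera"] if name=="wrist" else m["world_from_camera"]
    C=np.linalg.inv(W); 
    return cv2.projectPoints(np.atleast_2d(P).astype(float),cv2.Rodrigues(C[:3,:3])[0],C[:3,3],m["camera_matrix"],m["dist"])[0][:,0]
def tool():
    s=r.read_state();T=np.eye(4);T[:3,:3]=R.from_quat(s["eef_rot"]).as_matrix();T[:3,3]=s["ee_pos"];return T
def snap(name,f,crop=None,k=1):
    T=tool();im=optics.camera(name)
    c=im if crop is None else im[crop[1]:crop[3],crop[0]:crop[2]]
    cv2.imwrite("pics/"+f,cv2.resize(c,None,fx=k,fy=k,interpolation=cv2.INTER_CUBIC)[:,:,::-1]);return im,T
E
python3 - <<'E'
import cv2
im=cv2.imread("pics/top0.png")
cv2.imwrite("pics/t0a.png",cv2.resize(im[140:270,90:220],None,fx=4.5,fy=4.5,interpolation=cv2.INTER_CUBIC))
cv2.imwrite("pics/t0b.png",cv2.resize(im[85:275,215:435],None,fx=3.1,fy=3.1,interpolation=cv2.INTER_CUBIC))
E
```

```text
(no output)
```

View pics/t0a.png

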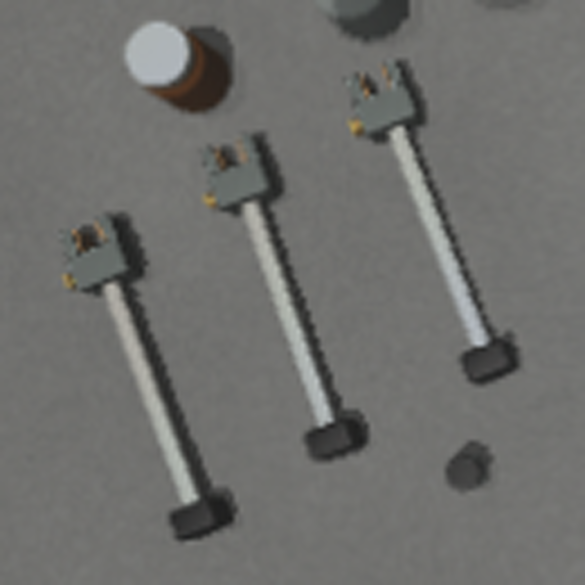

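View pics/t0b.png

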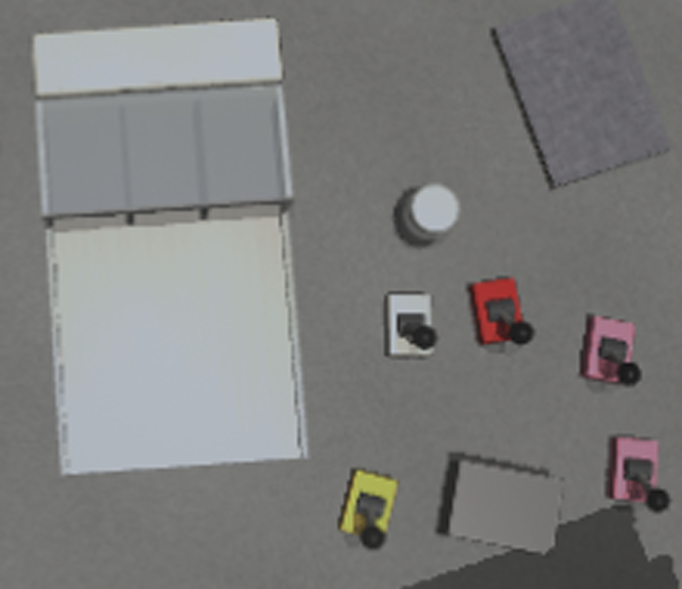

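```bash
python3 - <<'E'
from h import *
g=lambda u,v:(u/4.5+90-.4,v/4.5+140-.4)
k=lambda u,v:(u/3.1+215-.3,v/3.1+85-.3)
for n,a,b in(("L",(112,288),(190,500)),("M",(250,205),(327,420)),("R",(400,128),(482,343))):
    A=plane("top",g(*a),.03);B=plane("top",g(*b),.03);d=A-B;l=np.linalg.norm(d)
    print(n,A.round(4),B.round(4),"len",l.round(4),"yaw",np.degrees(np.arctan2(d[1],d[0])).round(1),"orig",(B+d/l*(.106+(l-.186)/2)).round(4)[:2])
fl=plane("top",k(62,473),.022);fr=plane("top",k(307,458),.022)
rl=plane("top",k(44,215),.076);rr=plane("top",k(292,202),.076)
print("front",fl,fr,np.linalg.norm(fl-fr));print("roof",rl,rr,np.linalg.norm(rl-rr))
for a,b in((fl,fr),(rl,rr)):
    d=a-b;print("yaw",np.degrees(np.arctan2(-d[0],d[1])),"mid",(a+b)/2)
m1=(fl+fr)/2;m2=(rl+rr)/2;d=m2-m1;print("axis",np.degrees(np.arctan2(d[1],d[0])),np.linalg.norm(d[:2]))
for nm,z,p in(("blowerL",.09,(34,36)),("blowerR",.09,(278,18)),("fanball",.083,(423,337))):print(nm,plane("top",k(*p),z))
for p in((388,293),(431,293),(389,357),(434,356)):print("fan",plane("top",k(*p),.025))
for nm,z,uv in(("amber",.1,(125,151)),("reagent",.13,(164,131)),("beaker",.085,(200,124)),("vial",.05,(194,243)),("jar",.08,(354,150)),("yellowball",.083,k(373,537))):print(nm,plane("top",uv,z).round(3))
E
```

```text
L [0.5225 0.4215 0.03  ] [0.3574 0.3566 0.03  ] len 0.1775 yaw 21.5 orig [0.4521 0.3938]
M [0.5861 0.312  0.03  ] [0.4178 0.2494 0.03  ] len 0.1795 yaw 20.4 orig [0.5141 0.2852]
R [0.6447 0.1937 0.03  ] [0.4754 0.129  0.03  ] len 0.1812 yaw 20.9 orig [0.5722 0.166 ]
front [ 0.39944724 -0.00150072  0.022     ] [ 0.41113898 -0.2758945   0.022     ] 0.2746427511626293
roof [0.68119494 0.01210754 0.076     ] [ 0.69129104 -0.26088425  0.076     ] 0.27317842319184094
yaw 2.4398606496521613 mid [ 0.40529311 -0.13869761  0.022     ]
yaw 2.1180134720262105 mid [ 0.68624299 -0.12438836  0.076     ]
axis 2.9156518573052885 0.2813140394734504
blowerL [0.88187464 0.02100281 0.09      ]
blowerR [ 0.89865743 -0.25127456  0.09      ]
fanball [ 0.53851515 -0.39762724  0.083     ]
fan [ 0.59587914 -0.37426364  0.025     ]
fan [ 0.59512222 -0.42382405  0.025     ]
fan [ 0.52279052 -0.37230958  0.025     ]
fan [ 0.52299225 -0.4239083   0.025     ]
amber [0.694 0.363 0.1  ]
reagent [0.752 0.223 0.13 ]
beaker [0.786 0.11  0.085]
vial [0.382 0.135 0.05 ]
jar [ 0.688 -0.415  0.08 ]
yellowball [ 0.325 -0.335  0.083]
```

```bash
cat >> h.py <<'E'
def yaw(T=None):
    T=tool() if T is None else T; return np.degrees(np.arctan2(T[1,2],T[0,2]))  # heading of tool z
def goto(P,yw=None):
    """remaining: tool-axis shift cm at present yaw, spin deg so that tool z heads yw, for TCP target P"""
    T=tool(); d=T[:3,:3].T@(np.array(P)-T[:3,3])*100
    y=yaw(T); s=None if yw is None else -((yw-y+180)%360-180)  # tool x down: +spin lowers yaw
    print("shift cm",d.round(2),"spin",s if s is None else round(s,1),"| at",T[:3,3].round(4),"yaw",round(y,1))
DO=np.array([.686,-.124]);DY=2.7
def dock(x,y):
    c,s=np.cos(np.radians(DY)),np.sin(np.radians(DY));return DO+np.array([c*x-s*y,s*x+c*y])
E
python3 - <<'E'
from h import *
T=tool();print(T.round(3));goto([.572,.166,.16],20.9)
E
```

```text
[[-0.     0.252 -0.968  0.157]
 [ 0.001 -0.968 -0.252 -0.605]
 [-1.    -0.001  0.     0.239]
 [ 0.     0.     0.     1.   ]]
shift cm [  7.96 -64.11 -59.54] spin 173.7 | at [ 0.1574 -0.6046  0.239 ] yaw -165.4
```

```bash
python3 -m inch '[{"translation":[0,0,0],"spin":-10.6},{"translation":[0,0,0],"spin":-10.6},{"translation":[0,0,0],"spin":-10.6},{"translation":[0,0,0],"spin":-10.6},{"translation":[0,0,0],"spin":-10.6},{"translation":[0,0,0],"spin":-10.6},{"translation":[0,0,0],"spin":-10.6},{"translation":[0,0,0],"spin":-10.6},{"translation":[0,0,0],"spin":-10.6},{"translation":[0,0,0],"spin":0}]' 0 20; python3 - <<'E'
from h import *
print(r.read_state()["joint_positions"]);goto([.42,-.4,.22],-70);goto([.58,.0,.22],-70);goto([.52,.11,.22],-70)
E
```

```text
time: 1.4
ee_pos: [0.1569, -0.6029, 0.2352]
eef_rot: [0.4, 0.586, -0.397, 0.582]
ft_force: [-1.3, -0.7, 0.4]
width: 0.0869
[ 1.47080315  0.35197964 -0.29398459  1.45371848  0.10169944  1.35870398
  1.54583484]
shift cm [ 1.61 31.91 -9.26] spin 1.4 | at [ 0.1569 -0.6029  0.2352] yaw -68.6
shift cm [  1.88  61.42 -40.64] spin 1.4 | at [ 0.1569 -0.6029  0.2352] yaw -68.6
shift cm [  1.97  59.86 -53.07] spin 1.4 | at [ 0.1569 -0.6029  0.2352] yaw -68.6
```

```bash
python3 -m inch '[{"translation":[0,5.3,-1.5],"spin":0},{"translation":[0,5.3,-1.5],"spin":0},{"translation":[0,5.3,-1.5],"spin":0},{"translation":[0,5.3,-1.5],"spin":0},{"translation":[0,5.3,-1.5],"spin":0},{"translation":[0,5.3,-1.5],"spin":0},{"translation":[0,3.7,-3.9],"spin":0},{"translation":[0,3.7,-3.9],"spin":0},{"translation":[0,3.7,-3.9],"spin":0},{"translation":[0,3.7,-3.9],"spin":0},{"translation":[0,3.7,-3.9],"spin":0},{"translation":[0,3.7,-3.9],"spin":0},{"translation":[0,3.7,-3.9],"spin":0},{"translation":[0,3.7,-3.9],"spin":0},{"translation":[0,0,0],"spin":0}]'; python3 - <<'E'
from h import *
print(r.read_state()["joint_positions"]);goto([.5,.10,.22],21)
E
```

```text
time: 3.28
ee_pos: [0.6167, 0.0016, 0.2363]
eef_rot: [0.424, 0.57, -0.42, 0.564]
ft_force: [-0.1, -0.7, 0.1]
width: 0.087
[ 0.45639941  0.39975984 -0.69303975  1.45681622  0.24580801  1.37792158
  0.04576844]
shift cm [  1.76  -8.36 -12.75] spin -94.3 | at [0.6167 0.0016 0.2363] yaw -73.3
```

```bash
python3 -m inch '[{"translation":[0,-2.8,-4.2],"spin":0},{"translation":[0,-2.8,-4.2],"spin":0},{"translation":[0,-2.8,-4.2],"spin":0},{"translation":[0,0,0],"spin":-10.5},{"translation":[0,0,0],"spin":-10.5},{"translation":[0,0,0],"spin":-10.5},{"translation":[0,0,0],"spin":-10.5},{"translation":[0,0,0],"spin":-10.5},{"translation":[0,0,0],"spin":-10.5},{"translation":[0,0,0],"spin":-10.5},{"translation":[0,0,0],"spin":-10.5},{"translation":[0,0,0],"spin":-10.5},{"translation":[0,0,0],"spin":0}]'; python3 - <<'E'
from h import *
print(r.read_state()["joint_positions"]);goto([.572,.166,.16],21);snap("wrist","w1.png")
E
```

```text
time: 4.9
ee_pos: [0.4962, 0.092, 0.236]
eef_rot: [-0.122, 0.698, 0.125, 0.695]
ft_force: [1.1, 0.9, 1.2]
width: 0.0869
[ 0.59950201  0.16746894 -0.94450582  1.73551842  0.13499099  1.31300568
  1.54926927]
shift cm [7.59 4.3  9.69] spin -0.8 | at [0.4962 0.092  0.236 ] yaw 20.2
```

View pics/w1.png

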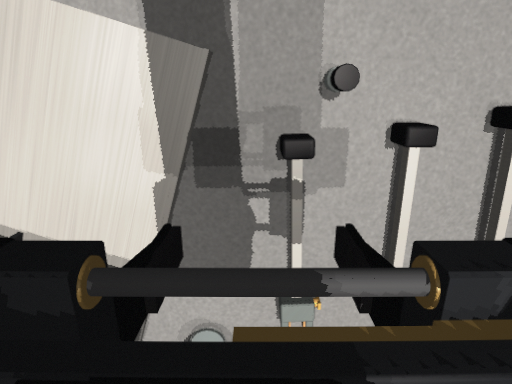

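```bash
python3 -m inch '[{"translation":[1,2.2,4.8],"spin":0},{"translation":[1,2.2,4.8],"spin":0},{"translation":[3,0,0],"spin":0},{"translation":[2,0,0],"spin":0},{"translation":[0,0,0],"spin":0}]'; python3 - <<'E'
from h import *
goto([.572,.166,.12],21);snap("wrist","w2.png")
E
```

```text
time: 5.58
ee_pos: [0.5748, 0.1644, 0.1636]
eef_rot: [-0.111, 0.7, 0.111, 0.697]
ft_force: [-0.1, 0.1, -0.0]
width: 0.0868
shift cm [ 4.36  0.24 -0.2 ] spin -3.0 | at [0.5748 0.1644 0.1636] yaw 18.0
```

View pics/w2.png

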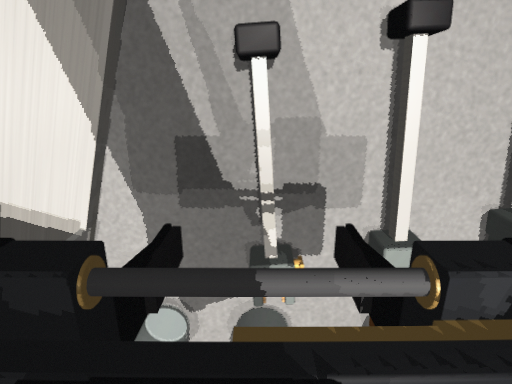

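```bash
cat >> h.py <<'E'
def barw(tail,head,T=None):
    A=plane("wrist",head,.03,T);B=plane("wrist",tail,.03,T);d=(A-B);l=np.linalg.norm(d);u=d/l
    print("wrist bar yaw",np.degrees(np.arctan2(u[1],u[0])).round(2),"len",l.round(4),"orig from tail",(B+u*.106)[:2].round(4));return B+u*.106,u
E
python3 - <<'E'
from h import *
o,u=barw((259,57),(270.5,246))
goto(list((o+u*.005)[:2])+[.12],np.degrees(np.arctan2(u[1],u[0])))
print(proj("wrist",[[*(o+u*.08)[:2],.03],[*(o-u*.106)[:2],.03]]))
E
```

```text
wrist bar yaw 21.9 len 0.1737 orig from tail [0.5689 0.1706]
shift cm [4.47 0.82 0.09] spin -3.9 | at [0.5753 0.1644 0.1647] yaw 18.1
[[271.16937104 257.07161092]
 [259.          57.        ]]
```

```bash
python3 -m inch '[{"translation":[2,0.6,0],"spin":-3.5},{"translation":[3,0,0],"spin":0},{"translation":[0,0,0],"spin":0}]'; python3 - <<'E'
from h import *
goto([.571,.169,.037],21.5);snap("wrist","w3.png")
E
```

```text
time: 6.0
ee_pos: [0.5742, 0.1696, 0.1153]
eef_rot: [-0.134, 0.694, 0.133, 0.695]
ft_force: [0.7, -0.4, 0.5]
width: 0.0867
shift cm [ 7.83  0.08 -0.33] spin 0.2 | at [0.5742 0.1696 0.1153] yaw 21.7
```

View pics/w3.png

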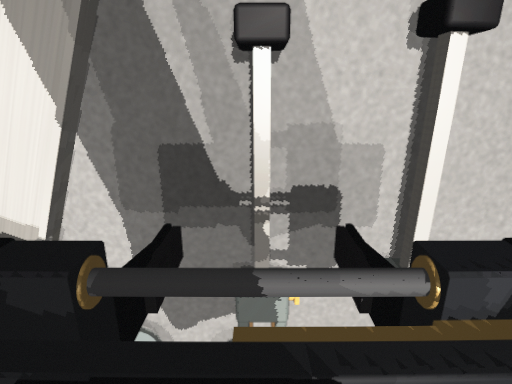

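```bash
python3 -m inch '[{"translation":[3.5,0,-0.1],"spin":0},{"translation":[3.2,0,-0.1],"spin":0},{"translation":[1.5,0,0],"spin":0},{"translation":[0.8,0,0],"spin":0},{"translation":[0,0,0],"spin":0}]'; python3 - <<'E'
from h import *
o,u=barw((262,46),(262,246)) if 0 else (0,0)
goto([.571,.169,.023],21.5);print(r.read_state()["ft_force"])
E
```

```text
time: 6.68
ee_pos: [0.5781, 0.1709, 0.0318]
eef_rot: [-0.133, 0.689, 0.133, 0.7]
ft_force: [-0.1, -0.0, -0.9]
width: 0.0871
shift cm [ 0.87  0.09 -0.74] spin 0.2 | at [0.5781 0.1709 0.0318] yaw 21.7
[-0.1463306  -0.00308328 -0.85688279]
```

```bash
python3 -m inch '[{"translation":[0.9,0,-0.7],"spin":0},{"translation":[0,0,0],"spin":0}]'; python3 -m inch '[{"translation":[0,0,0],"spin":0},{"translation":[0,0,0],"spin":0},{"translation":[0,0,0],"spin":0},{"translation":[0,0,0],"spin":0},{"translation":[0,0,0],"spin":0},{"translation":[0,0,0],"spin":0}]' 1 35; python3 - <<'E'
from h import *
s=r.read_state();print(s["ft_force"],s["torque"]);T=tool();print(T.round(4));snap("wrist","w4.png")
E
```

```text
time: 6.92
ee_pos: [0.5721, 0.1684, 0.0236]
eef_rot: [-0.133, 0.689, 0.133, 0.7]
ft_force: [0.2, 0.5, 0.4]
width: 0.0869
time: 7.68
ee_pos: [0.5727, 0.1686, 0.0246]
eef_rot: [-0.133, 0.688, 0.133, 0.701]
ft_force: [-0.8, 0.2, 0.9]
width: 0.0351
[-0.80503493  0.23339105  0.87052581] [ 0.1726344  -0.07067666 -0.01045994]
[[ 0.0179 -0.3699  0.9289  0.5727]
 [ 0.003   0.9291  0.3699  0.1686]
 [-0.9998 -0.0038  0.0178  0.0246]
 [ 0.      0.      0.      1.    ]]
```

View pics/w4.png

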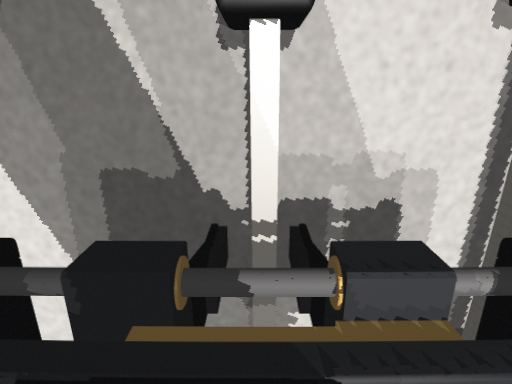

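```bash
python3 -m inch '[{"translation":[0,0,0],"spin":0},{"translation":[0,0,0],"spin":0},{"translation":[0,0,0],"spin":0},{"translation":[0,0,0],"spin":0},{"translation":[0,0,0],"spin":0}]' 1 35; python3 - <<'E'
from h import *
s=r.read_state();print(s["ft_force"],s["torque"],s["width"])
B=plane("wrist",(264,20),.03);T=tool();u=T[:3,2];print("grip arm x",((T[:3,3]-B)[:2]@u[:2])-.106, "lateral",(B-T[:3,3])@T[:3,1])
E
```

```text
time: 8.35
ee_pos: [0.5724, 0.1693, 0.0246]
eef_rot: [-0.133, 0.688, 0.134, 0.701]
ft_force: [0.9, 0.2, -1.1]
width: 0.0115
[ 0.85791425  0.15706608 -1.09186428] [ 0.25311347 -0.06555736  0.09257362] 0.01151101354129402
grip arm x 0.0033214436648009577 lateral 0.0022008577763927956
```

Gripped at about arm x = +3 mm. Now a trial lift of 2 cm.

```bash
python3 -m inch '[{"translation":[-0.7,0,0],"spin":0},{"translation":[-0.7,0,0],"spin":0},{"translation":[-0.6,0,0],"spin":0},{"translation":[0,0,0],"spin":0},{"translation":[0,0,0],"spin":0},{"translation":[0,0,0],"spin":0}]'; python3 - <<'E'
from h import *
for i in range(3):
    s=r.read_state();print(s["ft_force"].round(2),s["torque"].round(3),s["width"]); snap("wrist","w5.png");snap("scene","s5.png",(220,150,440,330),3)
E
```

```text
time: 9.1
ee_pos: [0.5703, 0.1675, 0.0439]
eef_rot: [-0.134, 0.69, 0.133, 0.699]
ft_force: [-0.1, -0.1, -6.9]
width: 0.0118
[-0.14 -0.14 -6.93] [ 0.031  0.053 -0.051] 0.011760614367526019
[-0.35  0.85 -5.91] [0.1   0.064 0.05 ] 0.011780534508965634
[-0.48  0.6  -6.27] [-0.012  0.024  0.022] 0.011451524776673125
```

View pics/w5.png

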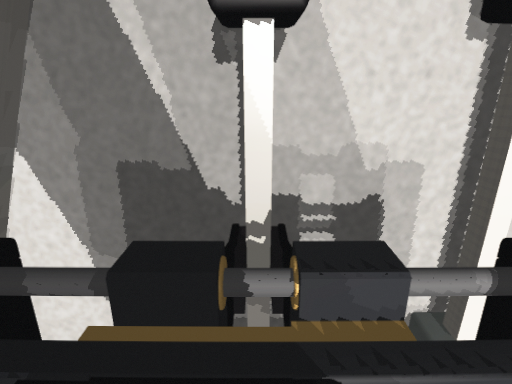

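View pics/s5.png

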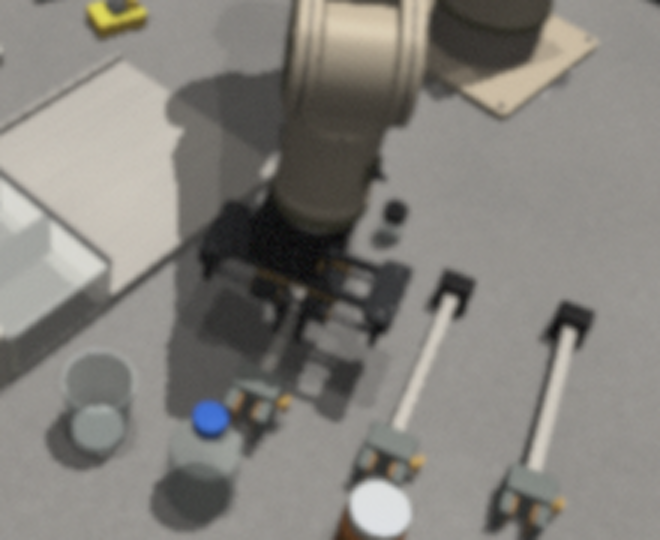

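```bash
python3 -m inch '[{"translation":[1,0,0],"spin":0},{"translation":[0.9,0,0],"spin":0},{"translation":[0.1,0,0],"spin":0}]'; python3 -m inch '[{"translation":[0,0,0],"spin":0},{"translation":[0,0,0],"spin":0},{"translation":[0,0,0],"spin":0},{"translation":[0,0,1.1],"spin":0},{"translation":[0,0,1.1],"spin":0},{"translation":[0,0,0],"spin":0}]' 0.7; python3 - <<'E'
from h import *
goto([.571+.0233,.168+.0085,.0245],21.5)
E
```

```text
time: 9.78
ee_pos: [0.5712, 0.1677, 0.0238]
eef_rot: [-0.134, 0.689, 0.132, 0.7]
ft_force: [-9.3, -5.0, 18.8]
width: 0.0115
time: 10.52
ee_pos: [0.5952, 0.1775, 0.0251]
eef_rot: [-0.133, 0.688, 0.133, 0.701]
ft_force: [-0.5, -0.1, -0.3]
width: 0.0259
shift cm [ 0.06 -0.06 -0.13] spin 0.2 | at [0.5952 0.1775 0.0251] yaw 21.7
```

```bash
python3 -m inch '[{"translation":[0,0,0],"spin":0},{"translation":[0,0,0],"spin":0},{"translation":[0,0,0],"spin":0},{"translation":[0,0,0],"spin":0},{"translation":[-0.7,0,0],"spin":0},{"translation":[-0.7,0,0],"spin":0},{"translation":[-0.6,0,0],"spin":0},{"translation":[0,0,0],"spin":0},{"translation":[0,0,0],"spin":0},{"translation":[0,0,0],"spin":0}]' 1 ; python3 - <<'E'
from h import *
F=[]
for i in range(5):
    s=r.read_state();F.append([*s["ft_force"],*s["torque"]]); snap("wrist","w6.png")
print(np.mean(F,0).round(3));goto([.5,0,0.1])
E
```

```text
time: 11.78
ee_pos: [0.5926, 0.1763, 0.0443]
eef_rot: [-0.134, 0.689, 0.133, 0.699]
ft_force: [-0.8, -0.2, -6.5]
width: 0.0119
[-0.181  0.01  -6.763  0.115 -0.126 -0.017]
shift cm [ -5.72 -12.99 -15.05] spin None | at [0.5926 0.1764 0.0443] yaw 21.7
```

View pics/w6.png

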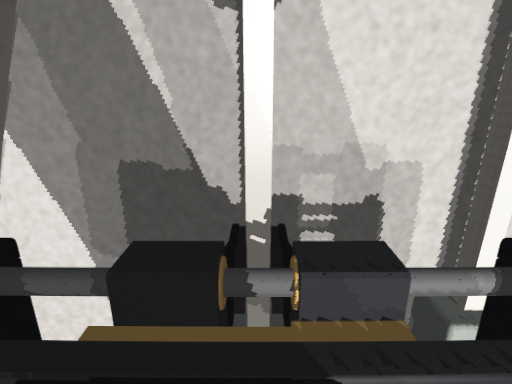

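```bash
cat >> h.py <<'E'
def tiltview(f,gx,L=.08):
    """scene crop around the head; marks predicted head top-back edge mid (x=80,z=44) & tail for level"""
    T=tool();u=T[:3,2].copy();u[2]=0;u/=np.linalg.norm(u);zb=T[2,3]+.002-.022
    im=optics.camera("scene")
    P=[]
    for x,y,z in((.105,0,.044),(.130,.022,.0),(.130,-.022,0),(.13,.022,.044),(.13,-.022,.044),(.08,.022,.044),(.08,-.022,.044),(-.118,0,.044),(-.13,.018,.044),(-.13,-.018,.044),(-.106,.018,.044)):
        v=np.array([-u[1],u[0],0]);P.append(T[:3,3]*[1,1,0]+u*(x-gx)+v*y+np.array([0,0,zb+z]))
    q=proj("scene",P);c=q.mean(0);x0=int(np.clip(c[0]-70,0,372));y0=int(np.clip(c[1]-60,0,264))
    k=5;c=cv2.resize(im[y0:y0+120,x0:x0+140],None,fx=k,fy=k,interpolation=cv2.INTER_CUBIC)[:,:,::-1].copy()
    for p in q: cv2.circle(c,tuple(int(t) for t in (p-[x0,y0]+.5)*k),2,(0,0,255),-1)
    cv2.imwrite("pics/"+f,c)
E
python3 -c "
from h import *
tiltview('tv1.png',.026)"
```

```text
(no output)
```

View pics/tv1.png

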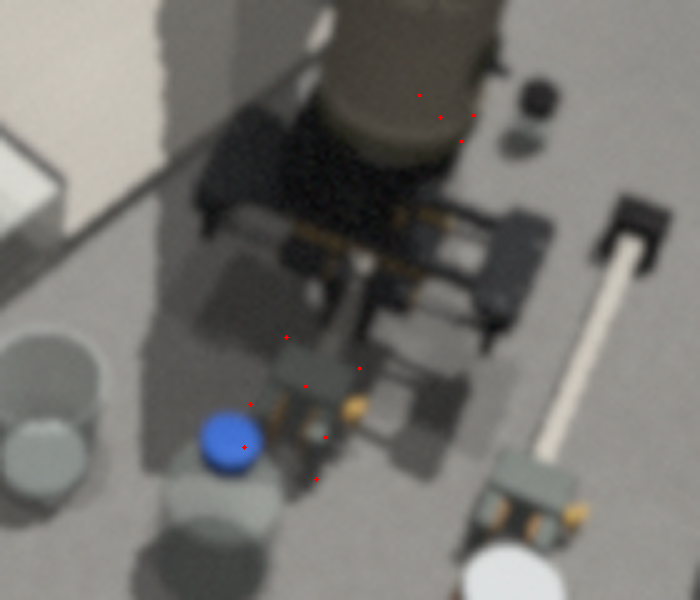

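```bash
cat >> h.py <<'E'
def tilt(f):
    im=cv2.imread("pics/"+f,0).astype(float);g=cv2.Sobel(cv2.GaussianBlur(im,(3,3),0),cv2.CV_64F,1,0)
    m=optics.camera_model("wrist");K=m["camera_matrix"];C=m["tool_from_camera"];P=[]
    for v in range(30,225,3):
        l=225+np.argmax(np.abs(g[v,225:258]));rr=262+np.argmax(np.abs(g[v,262:300]))
        if not 24<rr-l<45: continue
        a=cv2.undistortPoints(np.array([[[l,v]],[[rr,v]]],float),K,m["dist"])[:,0]
        w=a[1,0]-a[0,0];dep=.012/w;p=C@np.array([*(a.mean(0)*dep),dep,1]);P.append([p[2],p[0]])
    P=np.array(P);c=np.polyfit(P[:,0],P[:,1],1)
    for _ in range(5):
        e=np.abs(P[:,1]-np.polyval(c,P[:,0]));k=e<2*np.median(e)+1e-4;c=np.polyfit(P[k,0],P[k,1],1)
    print(f,"n",k.sum(),"tilt deg (+ = head low in tool)",np.degrees(np.arctan(c[0])).round(2),"x at grip mm",(1000*c[1]).round(1),"resid",(e[k].std()*1000).round(1))
E
python3 -c "
from h import *
for f in('w4.png','w5.png','w6.png'):tilt(f)"
```

```text
w4.png n 53 tilt deg (+ = head low in tool) 3.39 x at grip mm -6.3 resid 0.8
w5.png n 51 tilt deg (+ = head low in tool) 6.0 x at grip mm -4.1 resid 0.8
w6.png n 52 tilt deg (+ = head low in tool) 2.78 x at grip mm -5.6 resid 1.0
```

```bash
python3 -m inch '[{"translation":[-0.8,0,0],"spin":0},{"translation":[-0.8,0,0],"spin":0},{"translation":[0,0,0],"spin":0},{"translation":[0,0,0],"spin":0}]' - 40; python3 - <<'E'
from h import *
F=[]
for i in range(4):
    s=r.read_state();F.append([*s["ft_force"],*s["torque"]]); snap("wrist","w7.png")
print(np.mean(F,0).round(3));tilt("w7.png");goto([*dock(-.139,-.085),.062],DY)
E
```

```text
time: 12.58
ee_pos: [0.5926, 0.1765, 0.062]
eef_rot: [-0.134, 0.689, 0.133, 0.7]
ft_force: [-0.7, -0.4, -7.5]
width: 0.0115
[-5.020e-01 -1.870e-01 -7.058e+00  1.300e-01 -8.600e-02 -3.000e-03]
w7.png n 53 tilt deg (+ = head low in tool) 2.32 x at grip mm -5.9 resid 1.0
shift cm [ -0.14 -34.89 -18.35] spin 19.0 | at [0.5925 0.1766 0.0618] yaw 21.7
```

```bash
python3 -m inch '[{"translation":[0,-1,-0.7],"spin":0},{"translation":[0,-2,-1.2],"spin":0},{"translation":[0,-2.9,-1.5],"spin":0},{"translation":[0,-3,-1.5],"spin":0},{"translation":[0,-3,-1.5],"spin":0},{"translation":[0,-3,-1.5],"spin":0},{"translation":[0,-3,-1.5],"spin":0},{"translation":[0,-3,-1.5],"spin":0},{"translation":[0,-3,-1.5],"spin":0},{"translation":[0,-3,-1.5],"spin":0},{"translation":[0,-2.5,-1.5],"spin":0},{"translation":[0,-2,-1],"spin":0},{"translation":[0,-1,-0.5],"spin":0},{"translation":[0,0,0],"spin":3},{"translation":[0,0,0],"spin":5},{"translation":[0,0,0],"spin":5},{"translation":[0,0,0],"spin":4},{"translation":[0,0,0],"spin":2},{"translation":[0,0,0],"spin":0}]'; python3 - <<'E'
from h import *
goto([*dock(-.139,-.085),.062],DY);snap("wrist","w8.png");tilt("w8.png");snap("top","t8.png",(215,85,345,275),3.1);tiltview("tv8.png",.026)
E
```

```text
time: 15.15
ee_pos: [0.5456, -0.2082, 0.0591]
eef_rot: [-0.012, 0.704, 0.011, 0.71]
ft_force: [-0.9, -1.0, -6.8]
width: 0.0114
shift cm [-0.29 -0.74  0.54] spin -0.8 | at [ 0.5456 -0.2082  0.0591] yaw 1.9
w8.png n 24 tilt deg (+ = head low in tool) -49.58 x at grip mm -133.8 resid 1.6
```

View pics/w8.png

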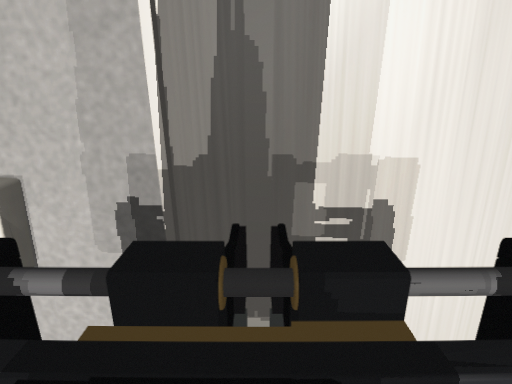

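View pics/tv8.png

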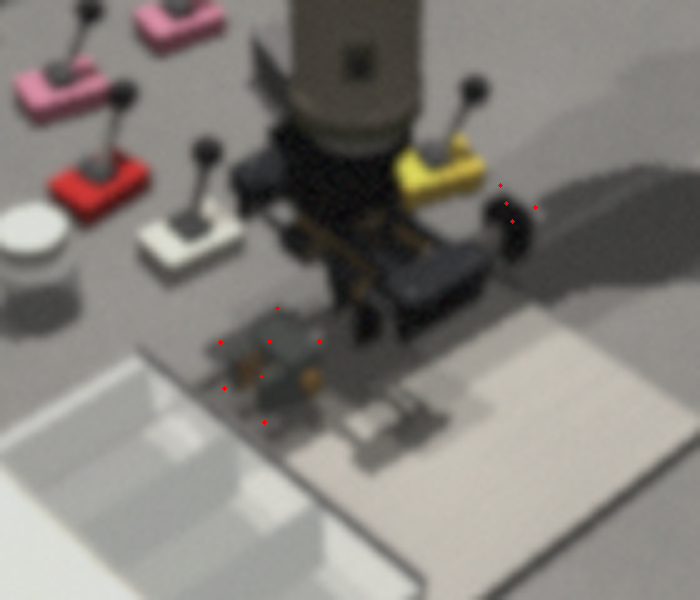

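View pics/t8.png

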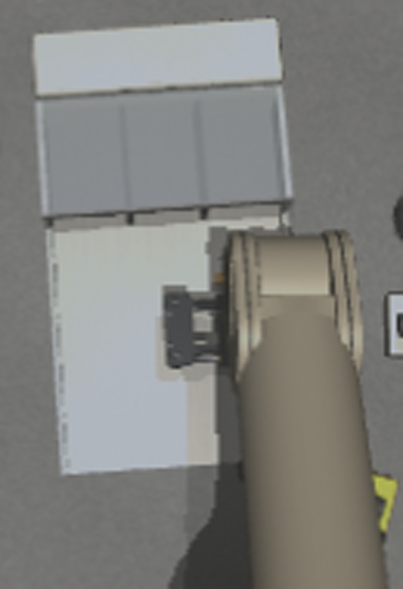

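```bash
python3 -m inch '[{"translation":[0,-0.4,0.3],"spin":-0.8},{"translation":[0.5,-0.3,0.2],"spin":0},{"translation":[0.8,0,0],"spin":0},{"translation":[0.5,0,0],"spin":0},{"translation":[0,0,0],"spin":0},{"translation":[0,0,0],"spin":0}]'; python3 - <<'E'
from h import *
goto([*dock(-.139,-.085),.0415],DY);tiltview("tv9.png",.026)
E
```

```text
time: 16.05
ee_pos: [0.5511, -0.2158, 0.0391]
eef_rot: [-0.018, 0.704, 0.017, 0.71]
ft_force: [0.4, -0.5, -6.0]
width: 0.012
shift cm [-0.24  0.03  0.01] spin 0.1 | at [ 0.5511 -0.2158  0.0391] yaw 2.8
```

View pics/tv9.png

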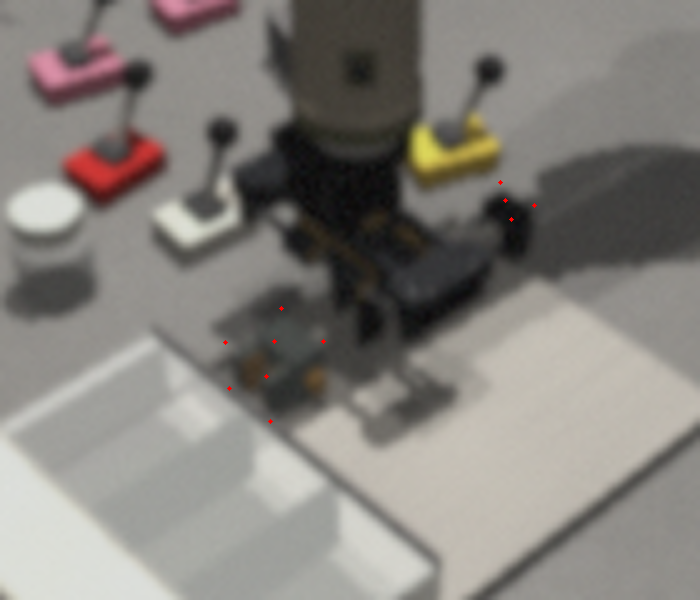

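```bash
python3 -m inch '[{"translation":[-0.2,0,0],"spin":0},{"translation":[0,0,1],"spin":0},{"translation":[0,0,1],"spin":0},{"translation":[0,0,1],"spin":0},{"translation":[0,0,1],"spin":0},{"translation":[0,0,0],"spin":0}]'; python3 - <<'E'
from h import *
goto([*dock(-.035,-.085),.0415],DY);
for i in range(3): print(r.read_state()["ft_force"].round(1));snap("scene","s10.png",(110,90,310,260),4)
E
```

```text
time: 16.85
ee_pos: [0.5951, -0.2134, 0.0423]
eef_rot: [-0.018, 0.703, 0.017, 0.71]
ft_force: [-0.3, 0.2, -6.4]
width: 0.0116
shift cm [ 0.13 -0.01  6.  ] spin 0.1 | at [ 0.5951 -0.2134  0.0423] yaw 2.8
[-0.3  0.2 -6.4]
[-0.9  0.3 -7.2]
[ 0.1 -0.6 -6.7]
```

View pics/s10.png

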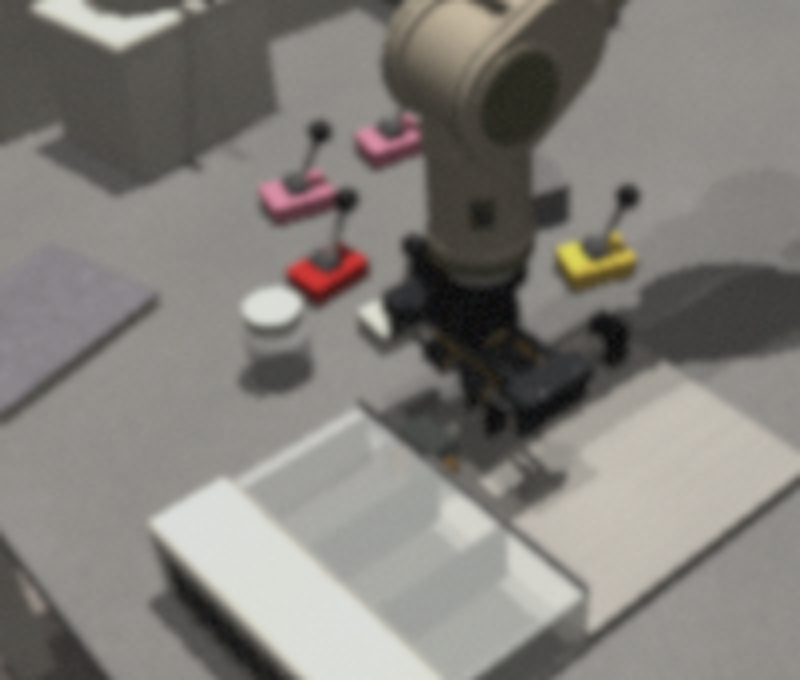

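```bash
python3 -m inch '[{"translation":[0,0,1],"spin":0},{"translation":[0,0,1],"spin":0},{"translation":[0,0,1],"spin":0},{"translation":[0,0,1],"spin":0},{"translation":[0,0,1],"spin":0},{"translation":[0,0,0],"spin":0}]'; python3 - <<'E'
from h import *
goto([*dock(-.035,-.085),.0365],DY);
for i in range(3): print(r.read_state()["ft_force"].round(1));snap("scene","s11.png",(110,90,310,260),4)
snap("wrist","w11.png")
E
```

```text
time: 17.75
ee_pos: [0.6474, -0.2114, 0.0424]
eef_rot: [-0.018, 0.704, 0.016, 0.71]
ft_force: [-0.4, 0.1, -6.1]
width: 0.0114
shift cm [0.6  0.05 0.76] spin 0.1 | at [ 0.6474 -0.2114  0.0424] yaw 2.8
[-0.4  0.1 -6.1]
[ 0.   0.5 -6.8]
[-0.7  0.2 -6.7]
```

View pics/s11.png

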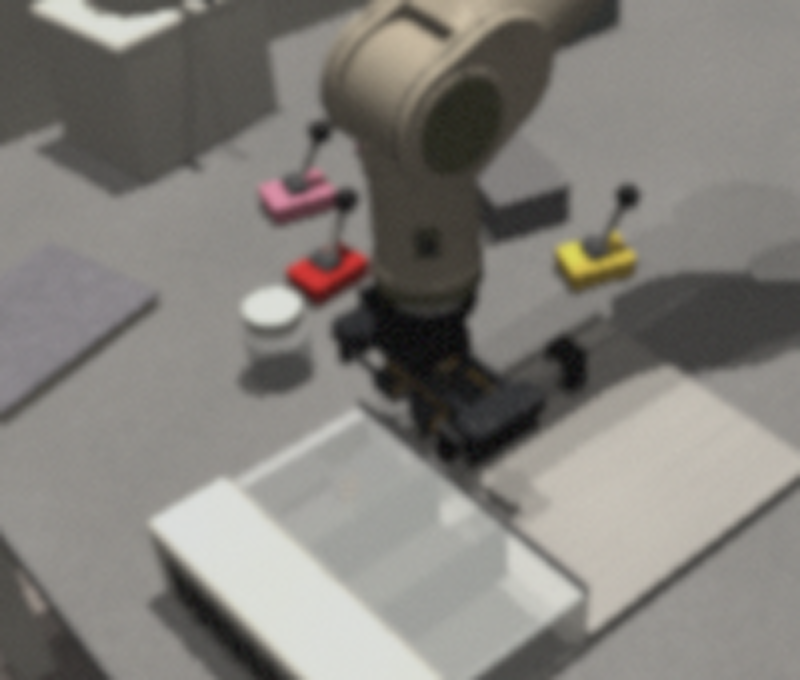

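View pics/w11.png

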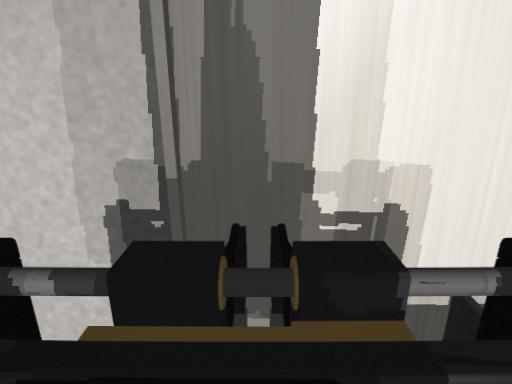

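```bash
python3 -m inch '[{"translation":[0.3,0,0],"spin":0},{"translation":[0.25,0,0],"spin":0},{"translation":[0,0,0],"spin":0}]'; python3 -m inch '[{"translation":[0,0,0],"spin":0},{"translation":[0,0,0],"spin":0},{"translation":[0,0,0],"spin":0},{"translation":[0,0,0],"spin":0},{"translation":[0,0,-2],"spin":0},{"translation":[0,0,-2.2],"spin":0},{"translation":[0,0,-2.2],"spin":0},{"translation":[0,0,-2.2],"spin":0},{"translation":[0,0,0],"spin":0}]' 0.65; python3 - <<'E'
from h import *
goto([*dock(-.129,-.085),.0365],DY);snap("wrist","w12.png")
E
```

```text
time: 18.32
ee_pos: [0.6458, -0.2126, 0.037]
eef_rot: [-0.018, 0.704, 0.015, 0.71]
ft_force: [0.1, 0.5, -5.5]
width: 0.0122
time: 19.45
ee_pos: [0.5603, -0.2169, 0.0389]
eef_rot: [-0.018, 0.702, 0.015, 0.712]
ft_force: [-0.6, -0.3, -0.2]
width: 0.0303
shift cm [0.24 0.19 0.09] spin -0.0 | at [ 0.5603 -0.2169  0.0389] yaw 2.7
```

View pics/w12.png

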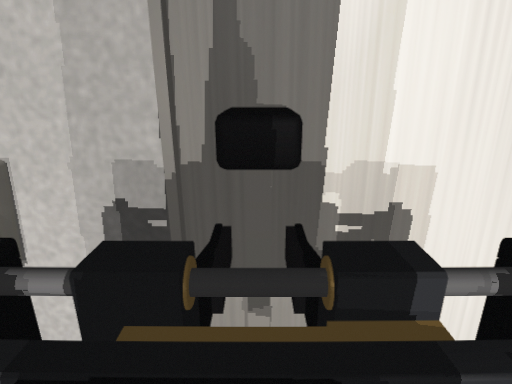

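```bash
python3 -m inch '[{"translation":[0.2,0,0],"spin":0},{"translation":[0,0,0],"spin":0},{"translation":[0,0,0],"spin":0},{"translation":[0,0,0],"spin":0},{"translation":[0,0,1],"spin":0},{"translation":[0,0,1.5],"spin":0},{"translation":[0,0,1.5],"spin":0},{"translation":[0,0,1],"spin":0},{"translation":[0,0,0.5],"spin":0}]' 1 20; python3 - <<'E'
from h import *
goto([*dock(-.065,-.085),.0365],DY);snap("wrist","w13.png");print(r.read_state()["ft_force"])
E
```

```text
time: 20.62
ee_pos: [0.6149, -0.2146, 0.0372]
eef_rot: [-0.018, 0.705, 0.015, 0.708]
ft_force: [-7.7, -0.3, 7.6]
width: 0.0123
shift cm [0.07 0.22 1.03] spin -0.0 | at [ 0.6149 -0.2146  0.0372] yaw 2.7
[-3.28727836 -0.31123091  5.29505828]
```

View pics/w13.png

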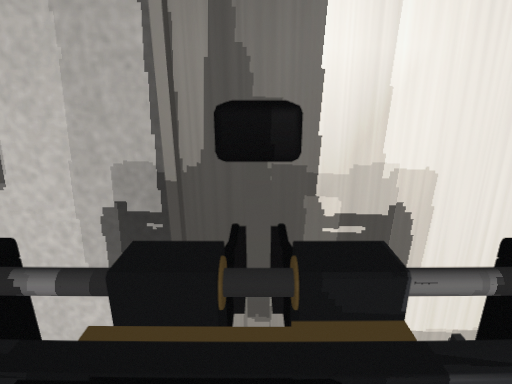

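```bash
python3 -m inch '[{"translation":[0,0,0.3],"spin":0},{"translation":[0,0,0],"spin":0}]';python3 -m inch '[{"translation":[0,0,0.3],"spin":0},{"translation":[0,0,0],"spin":0}]';python3 -m inch '[{"translation":[0,0,0.3],"spin":0},{"translation":[0,0,0],"spin":0}]'
```

```text
time: 20.92
ee_pos: [0.618, -0.2145, 0.0372]
eef_rot: [-0.018, 0.706, 0.015, 0.708]
ft_force: [1.8, -0.2, -0.9]
width: 0.0122
time: 21.18
ee_pos: [0.6205, -0.2145, 0.0372]
eef_rot: [-0.018, 0.706, 0.014, 0.708]
ft_force: [1.6, -2.1, 0.4]
width: 0.0114
time: 21.42
ee_pos: [0.623, -0.2145, 0.0372]
eef_rot: [-0.018, 0.707, 0.014, 0.707]
ft_force: [1.3, -0.2, -0.2]
width: 0.0116
```

```bash
python3 -m inch '[{"translation":[0,0,0.3],"spin":0},{"translation":[0,0,0],"spin":0}]';python3 -m inch '[{"translation":[0,0,0.3],"spin":0},{"translation":[0,0,0],"spin":0}]';python3 -m inch '[{"translation":[0,0,0.3],"spin":0},{"translation":[0,0,0],"spin":0}]'; python3 - <<'E'
from h import *
goto([*dock(-.065,-.085),.0365],DY);snap("wrist","w14.png");snap("scene","s14.png",(130,150,260,280),6)
E
```

```text
time: 21.68
ee_pos: [0.6256, -0.2145, 0.0372]
eef_rot: [-0.018, 0.707, 0.014, 0.707]
ft_force: [0.8, -0.6, 0.2]
width: 0.0119
time: 21.92
ee_pos: [0.6282, -0.2145, 0.0372]
eef_rot: [-0.018, 0.707, 0.014, 0.707]
ft_force: [0.8, -0.7, -0.2]
width: 0.0118
time: 22.18
ee_pos: [0.6306, -0.2145, 0.0372]
eef_rot: [-0.018, 0.708, 0.014, 0.706]
ft_force: [-1.6, 0.3, 1.0]
width: 0.0116
shift cm [ 0.07  0.28 -0.54] spin -0.1 | at [ 0.6306 -0.2145  0.0372] yaw 2.6
```

View pics/w14.png

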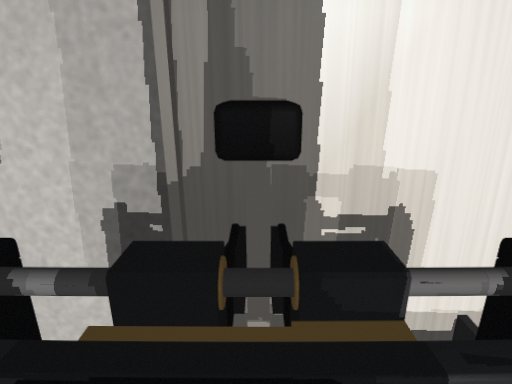

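View pics/s14.png

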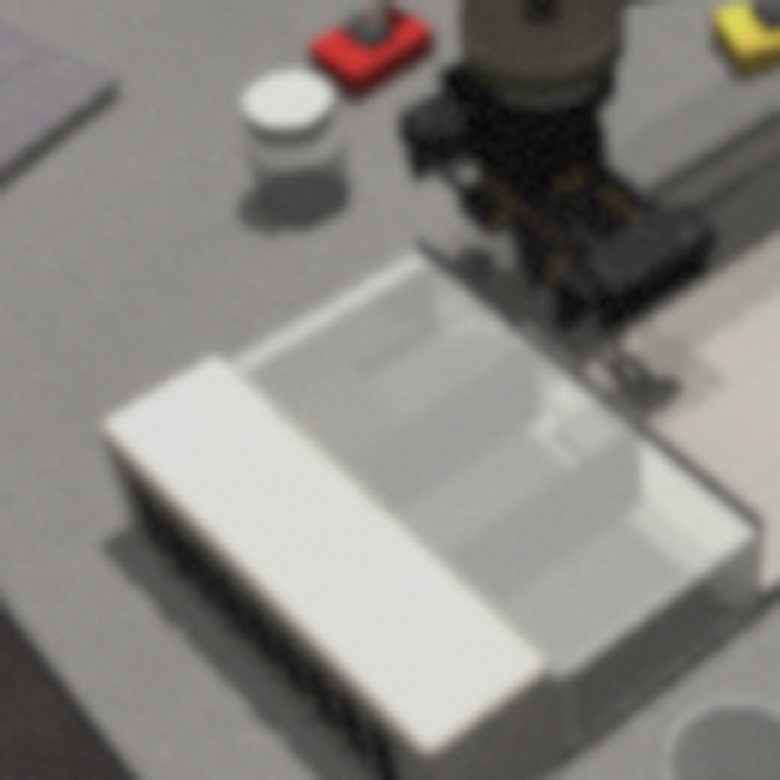

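```bash
cat >> h.py <<'E'
def indock(P):
    c,s=np.cos(np.radians(DY)),np.sin(np.radians(DY));d=np.array(P)[:2]-DO;return np.array([c*d[0]+s*d[1],-s*d[0]+c*d[1]])
E
python3 - <<'E'
from h import *
for v,x in((160,-.106),(101,-.13)):
    P=plane("wrist",(258,v),.056);print(indock(P),"origin dock x",indock(P)[0]-x)
E
python3 -m inch '[{"translation":[0,0,0.3],"spin":0},{"translation":[0,0,0],"spin":0}]';python3 -m inch '[{"translation":[0,0,0.3],"spin":0},{"translation":[0,0,0],"spin":0}]';python3 -m inch '[{"translation":[0,0,0.3],"spin":0},{"translation":[0,0,0],"spin":0}]'
```

```text
[-0.11448648 -0.08786175] origin dock x -0.008486483990954821
[-0.13788896 -0.0878397 ] origin dock x -0.007888956185297141
time: 22.52
ee_pos: [0.6318, -0.2144, 0.0368]
eef_rot: [-0.018, 0.709, 0.014, 0.705]
ft_force: [0.8, -0.7, 1.4]
width: 0.0117
time: 22.78
ee_pos: [0.6331, -0.2143, 0.0364]
eef_rot: [-0.018, 0.711, 0.014, 0.703]
ft_force: [1.4, -0.8, 0.0]
width: 0.0115
time: 23.02
ee_pos: [0.6344, -0.2143, 0.036]
eef_rot: [-0.018, 0.712, 0.014, 0.702]
ft_force: [0.2, -0.0, 1.2]
width: 0.0119
```

```bash
python3 - <<'E'
from h import *
print(r.read_state()["joint_positions"].round(3));snap("wrist","w15.png")
s=r.read_state();print(s["ft_force"])
E
```

```text
[ 0.72   0.708 -0.667  1.488  0.472  1.123  1.572]
[-3.39037601 -0.22576747  3.78312905]
```

View pics/w15.png

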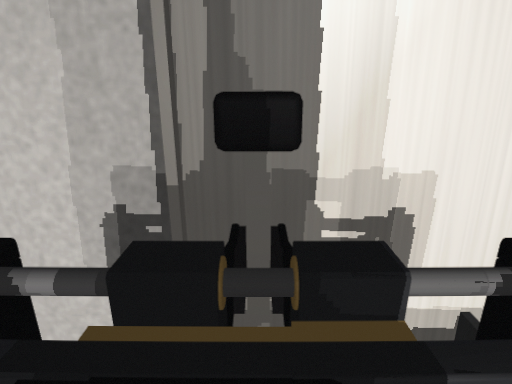

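```bash
python3 - <<'E'
from h import *
for v,x in((151,-.106),(92,-.13)):
    P=plane("wrist",(258,v),.056);print(indock(P),"origin dock x",indock(P)[0]-x)
E
python3 -m inch '[{"translation":[0,0,0],"spin":0},{"translation":[0,0,0],"spin":0},{"translation":[0,0,0],"spin":0},{"translation":[0,0,0],"spin":0},{"translation":[-2.5,0,0],"spin":0},{"translation":[-2.5,0,0],"spin":0},{"translation":[-2.5,0,0],"spin":0},{"translation":[0,0,0],"spin":0}]' 0.6; python3 - <<'E'
from h import *
print(tool().round(3)); snap("wrist","w16.png")
goto([*dock(-.19,-.085),.04],DY)
E
```

```text
[-0.11418169 -0.08784517] origin dock x -0.008181693673071144
[-0.1371387  -0.08780689] origin dock x -0.00713869665986494
time: 24.08
ee_pos: [0.6365, -0.2131, 0.1124]
eef_rot: [-0.018, 0.711, 0.015, 0.703]
ft_force: [-0.3, -0.5, 0.2]
width: 0.0348
[[-0.012 -0.045  0.999  0.636]
 [-0.004  0.999  0.045 -0.213]
 [-1.    -0.004 -0.012  0.112]
 [ 0.     0.     0.     1.   ]]
shift cm [  7.29   0.16 -13.45] spin -0.1 | at [ 0.6357 -0.213   0.1109] yaw 2.6
```

View pics/w16.png

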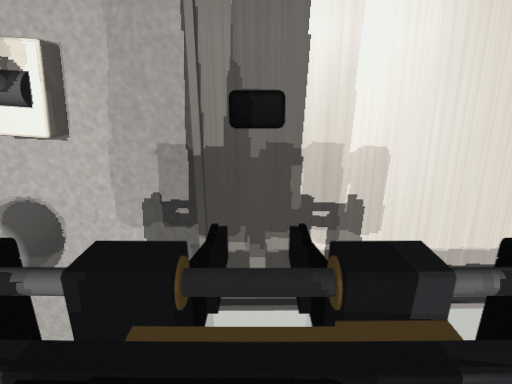

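```bash
python3 -m inch '[{"translation":[0,0,-4.5],"spin":0},{"translation":[0,0,-4.5],"spin":0},{"translation":[0,0,-4.5],"spin":0},{"translation":[3.5,0,0],"spin":0},{"translation":[3.5,0,0],"spin":0},{"translation":[0,0,1.2],"spin":0},{"translation":[0,0,1.2],"spin":0},{"translation":[0,0,0],"spin":0},{"translation":[0,0,0],"spin":0}]' 1 20; python3 - <<'E'
from h import *
print(r.read_state()["width"])
goto([*dock(-.145,-.085),.04],DY); snap("wrist","w17.png")
E
```

```text
time: 25.25
ee_pos: [0.5194, -0.2178, 0.0367]
eef_rot: [-0.016, 0.713, 0.015, 0.701]
ft_force: [-0.7, -0.7, -0.2]
width: 0.0004
0.0003520387945015073
shift cm [-0.38  0.1   2.58] spin -0.2 | at [ 0.5194 -0.2178  0.0367] yaw 2.5
```

View pics/w17.png

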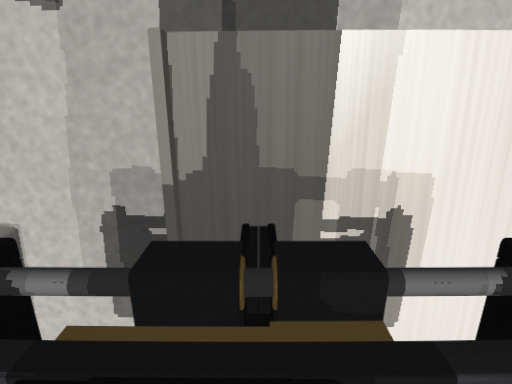

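```bash
python3 -m inch '[{"translation":[0,0,1],"spin":0},{"translation":[0,0,0.8],"spin":0},{"translation":[0,0,0.3],"spin":0},{"translation":[0,0,0.3],"spin":0}]';python3 -m inch '[{"translation":[0,0,0.3],"spin":0}]';python3 -m inch '[{"translation":[0,0,0.3],"spin":0}]';python3 -m inch '[{"translation":[0,0,0.3],"spin":0}]';python3 -m inch '[{"translation":[0,0,0.3],"spin":0}]'
```

```text
time: 25.8
ee_pos: [0.542, -0.2174, 0.0366]
eef_rot: [-0.016, 0.715, 0.015, 0.698]
ft_force: [-25.3, 1.6, 17.7]
width: 0.0001
time: 25.92
ee_pos: [0.5418, -0.2176, 0.036]
eef_rot: [-0.016, 0.718, 0.014, 0.696]
ft_force: [-16.7, 1.0, 11.9]
width: 0.0005
time: 26.05
ee_pos: [0.5416, -0.2177, 0.0354]
eef_rot: [-0.015, 0.721, 0.014, 0.693]
ft_force: [-16.3, 1.6, 11.2]
width: 0.0002
time: 26.18
ee_pos: [0.5415, -0.2178, 0.0347]
eef_rot: [-0.015, 0.723, 0.014, 0.69]
ft_force: [-15.4, 1.4, 11.7]
width: 0.0004
time: 26.3
ee_pos: [0.5413, -0.218, 0.0341]
eef_rot: [-0.015, 0.726, 0.014, 0.688]
ft_force: [-16.4, 2.0, 11.0]
width: 0.0003
```

```bash
python3 -m inch '[{"translation":[0,0,-1],"spin":0},{"translation":[-3,0,-1],"spin":0},{"translation":[-5,0,0],"spin":0},{"translation":[-5,0,0],"spin":0},{"translation":[0,0,0],"spin":0}]' 0; python3 - <<'E'
from h import *
print(tool().round(3)); snap("top","t18.png");snap("scene","s18.png")
E
```

```text
time: 26.92
ee_pos: [0.5266, -0.2185, 0.1679]
eef_rot: [-0.015, 0.726, 0.014, 0.687]
ft_force: [0.3, -1.0, -1.1]
width: 0.0422
[[-0.055 -0.04   0.998  0.527]
 [-0.002  0.999  0.04  -0.218]
 [-0.998 -0.    -0.055  0.168]
 [ 0.     0.     0.     1.   ]]
```

View pics/t18.png

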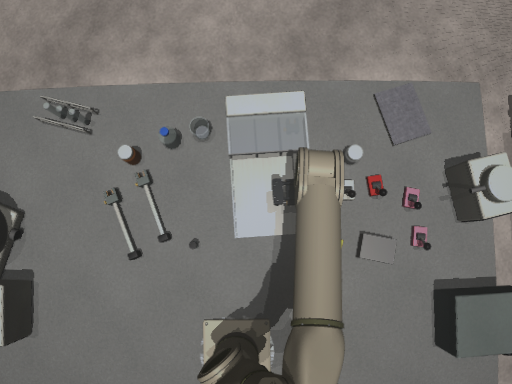

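View pics/s18.png

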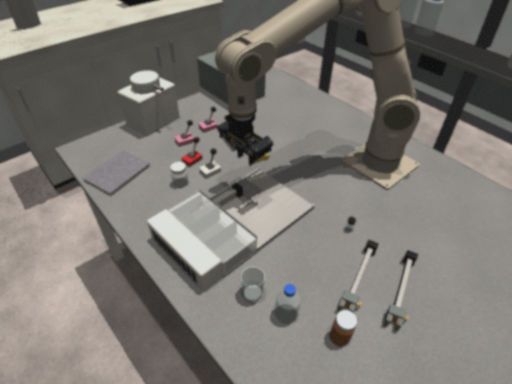

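```bash
python3 - <<'E'
from h import *
goto([.525,.289,.16],20.6);print(r.read_state()["joint_positions"].round(3))
E
```

```text
shift cm [ 0.4  50.68  2.11] spin -18.3 | at [ 0.5245 -0.2182  0.1641] yaw 2.3
[ 0.917  0.404 -0.765  1.631  0.3    1.286  1.701]
```

```bash
python3 -m inch '[{"translation":[-0.3,4.6,0.2],"spin":0},{"translation":[0,4.6,0.2],"spin":0},{"translation":[0,4.6,0.2],"spin":0},{"translation":[0,4.6,0.2],"spin":0},{"translation":[0,4.6,0.2],"spin":0},{"translation":[0,4.6,0.2],"spin":0},{"translation":[0,4.6,0.2],"spin":0},{"translation":[0,4.6,0.2],"spin":0},{"translation":[0,4.6,0.2],"spin":0},{"translation":[0,4.6,0.2],"spin":0},{"translation":[0,4.6,0.1],"spin":0},{"translation":[0,0,0],"spin":-9},{"translation":[0,0,0],"spin":-9.3},{"translation":[0,0,0],"spin":0}]' 0; python3 - <<'E'
from h import *
goto([.525,.289,.12],20.6);snap("wrist","w20.png");print(tool().round(3))
E
```

```text
time: 28.78
ee_pos: [0.5138, 0.3, 0.1435]
eef_rot: [-0.123, 0.727, 0.133, 0.663]
ft_force: [-0.6, -0.1, 0.1]
width: 0.0869
shift cm [ 2.24 -1.49  0.85] spin 0.4 | at [0.5138 0.3    0.1435] yaw 21.0
[[-0.092 -0.353  0.931  0.514]
 [-0.002  0.935  0.354  0.3  ]
 [-0.996  0.03  -0.086  0.143]
 [ 0.     0.     0.     1.   ]]
```

View pics/w20.png

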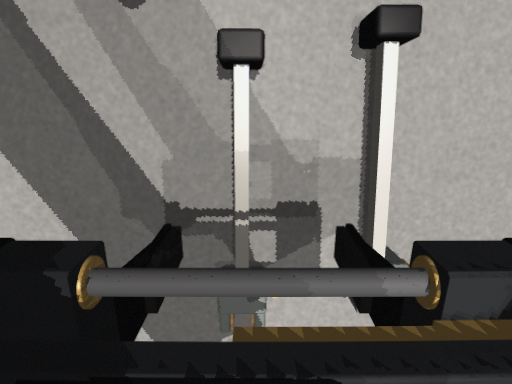

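```bash
python3 -m inch '[{"translation":[-1.5,-0.3,0],"spin":0},{"translation":[-1.5,-0.3,0],"spin":0},{"translation":[-1.5,-0.3,0],"spin":0},{"translation":[-1.5,-0.3,0],"spin":0},{"translation":[-1.5,0,0],"spin":0},{"translation":[-1.5,0,0],"spin":0},{"translation":[-1.5,0,0],"spin":0},{"translation":[0,0,0],"spin":0}]' 0; python3 -c "
from h import *
print(tool().round(3),r.read_state()['joint_positions'].round(3))"
python3 -m inch '[{"translation":[5.5,0,0],"spin":0},{"translation":[0,0,0],"spin":0}]';python3 -c "
from h import *
print(tool().round(3))
goto([.525,.289,.12],20.6)"
```

```text
time: 29.82
ee_pos: [0.5295, 0.2873, 0.2565]
eef_rot: [-0.119, 0.727, 0.129, 0.664]
ft_force: [0.7, -0.3, 0.3]
width: 0.087
[[-0.089 -0.345  0.934  0.529]
 [-0.001  0.938  0.346  0.287]
 [-0.996  0.029 -0.084  0.256]
 [ 0.     0.     0.     1.   ]] [ 0.155  0.512 -0.999  1.387  0.362  1.531  1.102]
time: 30.08
ee_pos: [0.5244, 0.2872, 0.2006]
eef_rot: [-0.119, 0.727, 0.129, 0.664]
ft_force: [0.4, -0.6, 1.3]
width: 0.087
[[-0.089 -0.345  0.934  0.524]
 [-0.002  0.938  0.346  0.287]
 [-0.996  0.029 -0.085  0.201]
 [ 0.     0.     0.     1.   ]]
shift cm [ 8.02 -0.09  0.8 ] spin -0.3 | at [0.5244 0.2872 0.2006] yaw 20.3
```

```bash
python3 -m inch '[{"translation":[3,0,0],"spin":0},{"translation":[3,0,0.2],"spin":0},{"translation":[0,0,0],"spin":0}]'; python3 - <<'E'
from h import *
goto([.525,.289,.0245],20.6);snap("wrist","w21.png")
E
```

```text
time: 30.45
ee_pos: [0.5228, 0.2891, 0.1446]
eef_rot: [-0.119, 0.725, 0.13, 0.665]
ft_force: [0.2, 0.1, 1.2]
width: 0.0873
shift cm [11.94 -0.45  1.17] spin -0.3 | at [0.5228 0.2891 0.1446] yaw 20.3
```

View pics/w21.png

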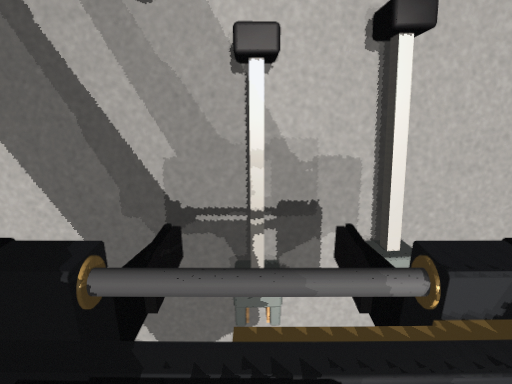

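```bash
python3 - <<'E'
from h import *
o,u=barw((256.5,58),(258,262))
goto([*(o+u*.02)[:2],.0245],np.degrees(np.arctan2(u[1],u[0])))
E
```

```text
wrist bar yaw 20.62 len 0.1763 orig from tail [0.5116 0.2886]
shift cm [12.05 -0.05  1.8 ] spin -0.3 | at [0.5235 0.2897 0.146 ] yaw 20.3
```

```bash
python3 -m inch '[{"translation":[3,0,0.1],"spin":0},{"translation":[3,0,0.1],"spin":0},{"translation":[3,0,0.1],"spin":0},{"translation":[2,0,0],"spin":0},{"translation":[0.8,0,0],"spin":0},{"translation":[0,0,0],"spin":0}]' 0.4; python3 - <<'E'
from h import *
goto([*(np.array([.5116,.2886])+.005*np.array([.936,.352])),.0245],20.6)
E
```

```text
time: 31.25
ee_pos: [0.5238, 0.2953, 0.0378]
eef_rot: [-0.116, 0.72, 0.131, 0.672]
ft_force: [0.3, 0.4, 0.2]
width: 0.0528
shift cm [ 1.37 -0.25 -0.79] spin -0.4 | at [0.5238 0.2953 0.0378] yaw 20.2
```

```bash
python3 -m inch '[{"translation":[0.6,-0.2,-0.4],"spin":0},{"translation":[0.75,0,-0.4],"spin":0},{"translation":[0,0,0],"spin":0},{"translation":[0,0,0],"spin":0},{"translation":[0,0,0],"spin":0},{"translation":[0,0,0],"spin":0},{"translation":[0,0,0],"spin":0}]' 1 40; python3 - <<'E'
from h import *
print(r.read_state()["width"])
goto([*(np.array([.5116,.2886])+.005*np.array([.936,.352])),.0245],20.6);snap("wrist","w22.png");tilt("w22.png");print(tool()[2])
E
```

```text
time: 32.12
ee_pos: [0.5167, 0.2904, 0.0261]
eef_rot: [-0.116, 0.719, 0.131, 0.673]
ft_force: [-0.9, -0.4, -0.5]
width: 0.0118
0.011762268141374314
shift cm [ 0.17  0.   -0.03] spin -0.5 | at [0.5167 0.2904 0.0261] yaw 20.1
w22.png n 53 tilt deg (+ = head low in tool) -2.81 x at grip mm -7.1 resid 0.9
[-0.99765057  0.03162138 -0.06077363  0.02612701]
```

View pics/w22.png

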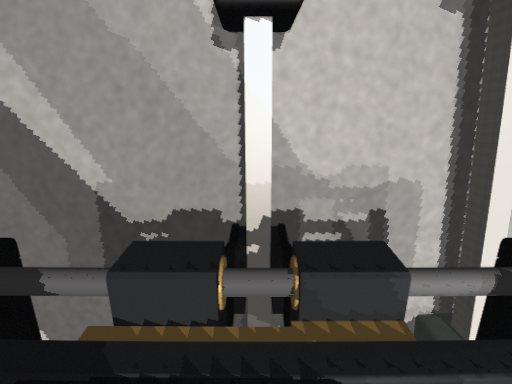

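```bash
python3 - <<'E'
from h import *
B=plane("wrist",(258,18),.03);T=tool();u=T[:3,2];print("grip arm x",((T[:3,3]-B)[:2]@u[:2])-.106)
E
python3 -m inch '[{"translation":[-0.7,0,0],"spin":0},{"translation":[-0.7,0,0],"spin":0},{"translation":[-0.6,0,0],"spin":0},{"translation":[0,0,0],"spin":0},{"translation":[0,0,0],"spin":0}]'; python3 - <<'E'
from h import *
F=[]
for i in range(5):
    s=r.read_state();F.append([*s["ft_force"],*s["torque"]]); snap("wrist","w23.png")
print(np.mean(F,0).round(3));tilt("w23.png");print(tool()[2]);tiltview("tv23.png",.005)
E
```

```text
grip arm x 0.005850513676437102
time: 32.8
ee_pos: [0.5173, 0.2897, 0.0463]
eef_rot: [-0.116, 0.72, 0.13, 0.672]
ft_force: [0.6, -0.2, -6.0]
width: 0.0116
[ 3.550e-01  1.460e-01 -5.409e+00  3.800e-02 -2.650e-01  3.000e-03]
w23.png n 56 tilt deg (+ = head low in tool) 7.53 x at grip mm -4.9 resid 1.0
[-0.99749838  0.03162175 -0.06322219  0.04620634]
```

View pics/w23.png

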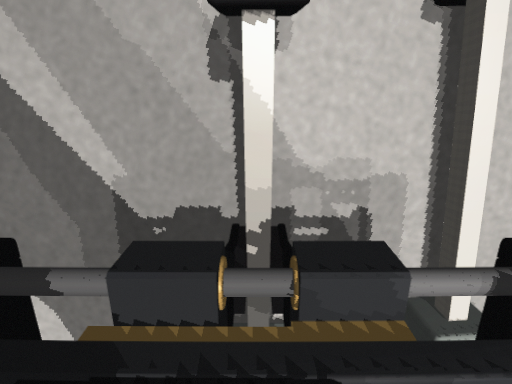

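View pics/tv23.png

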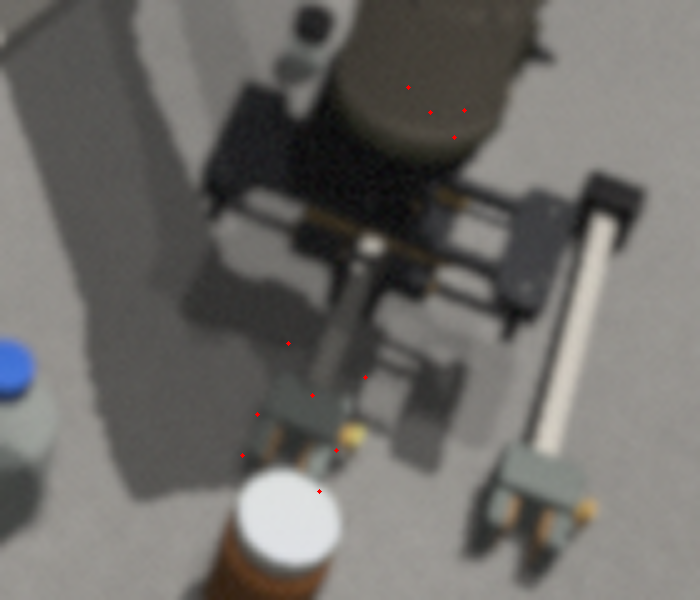

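```bash
python3 -m inch '[{"translation":[0.8,0,0],"spin":0},{"translation":[0.7,0,0],"spin":0},{"translation":[0.4,0,0],"spin":0}]'; python3 -m inch '[{"translation":[0,0,0],"spin":0},{"translation":[0,0,0],"spin":0},{"translation":[0,0,0],"spin":0},{"translation":[0,0,1.5],"spin":0},{"translation":[0,0,1.5],"spin":0},{"translation":[0,0,0],"spin":0}]' 0.7; python3 - <<'E'
from h import *
goto([*(np.array([.5116,.2886])+.038*np.array([.936,.352])),.0245],20.6);snap("wrist","w24.png")
E
```

```text
time: 33.48
ee_pos: [0.5148, 0.2904, 0.0266]
eef_rot: [-0.116, 0.72, 0.131, 0.671]
ft_force: [-5.8, -8.0, 29.3]
width: 0.0119
time: 34.22
ee_pos: [0.5457, 0.3019, 0.0257]
eef_rot: [-0.115, 0.719, 0.131, 0.673]
ft_force: [0.0, -0.2, -0.3]
width: 0.0266
shift cm [ 0.11 -0.04  0.14] spin -0.5 | at [0.5457 0.3019 0.0257] yaw 20.1
```

View pics/w24.png

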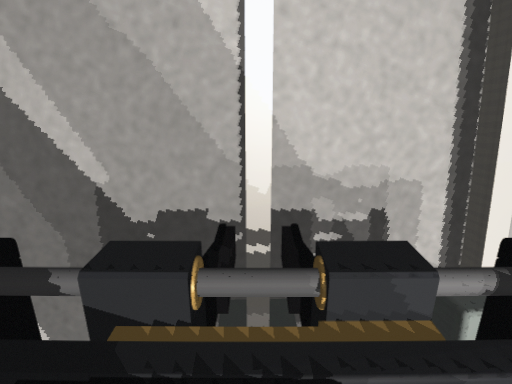

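```bash
python3 -m inch '[{"translation":[0,0,0],"spin":0},{"translation":[0,0,0],"spin":0},{"translation":[0,0,0],"spin":0},{"translation":[0,0,0],"spin":0},{"translation":[-0.7,0,0],"spin":0},{"translation":[-0.7,0,0],"spin":0},{"translation":[-0.6,0,0],"spin":0},{"translation":[0,0,0],"spin":0},{"translation":[0,0,0],"spin":0}]' 1; python3 - <<'E'
from h import *
F=[]
for i in range(5):
    s=r.read_state();F.append([*s["ft_force"],*s["torque"]]); snap("wrist","w25.png")
print(np.mean(F,0).round(3));tilt("w24.png");tilt("w25.png");print(tool()[2]);tiltview("tv25.png",.037)
E
```

```text
time: 35.4
ee_pos: [0.5437, 0.2996, 0.0447]
eef_rot: [-0.117, 0.72, 0.13, 0.671]
ft_force: [-0.7, 0.4, -7.6]
width: 0.0113
[-0.058  0.14  -8.608  0.041 -0.213 -0.015]
w24.png n 55 tilt deg (+ = head low in tool) -1.4 x at grip mm -5.5 resid 1.1
w25.png n 55 tilt deg (+ = head low in tool) -3.44 x at grip mm -7.6 resid 0.9
[-0.99738796  0.03130556 -0.06509399  0.0447079 ]
```

View pics/tv25.png

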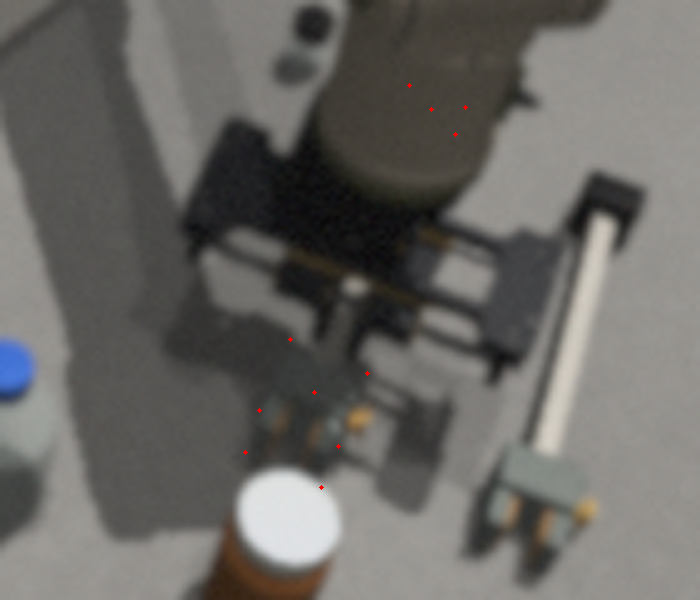

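```bash
python3 -m inch '[{"translation":[0.8,0,0],"spin":0},{"translation":[0.7,0,0],"spin":0},{"translation":[0.4,0,0],"spin":0}]'; python3 -m inch '[{"translation":[0,0,0],"spin":0},{"translation":[0,0,0],"spin":0},{"translation":[0,0,0],"spin":0},{"translation":[0,0,0.9],"spin":0},{"translation":[0,0,0],"spin":0}]' 0.72;  python3 - <<'E'
from h import *
goto([*(np.array([.5116,.2886])+.046*np.array([.936,.352])),.0245],20.6);snap("wrist","w26.png")
E
python3 -m inch '[{"translation":[0,0,0],"spin":0},{"translation":[0,0,0],"spin":0},{"translation":[0,0,0],"spin":0},{"translation":[0,0,0],"spin":0},{"translation":[-0.7,0,0],"spin":0},{"translation":[-0.7,0,0],"spin":0},{"translation":[-0.6,0,0],"spin":0},{"translation":[0,0,0],"spin":0},{"translation":[0,0,0],"spin":0}]' 1; python3 - <<'E'
from h import *
F=[]
for i in range(5):
    s=r.read_state();F.append([*s["ft_force"],*s["torque"]]); snap("wrist","w27.png")
print(np.mean(F,0).round(3));tilt("w26.png");tilt("w27.png");print(tool()[2]);tiltview("tv27.png",.046)
E
```

```text
time: 36.08
ee_pos: [0.5424, 0.3004, 0.0256]
eef_rot: [-0.117, 0.72, 0.131, 0.671]
ft_force: [-10.3, -9.5, 31.0]
width: 0.0116
time: 36.7
ee_pos: [0.5534, 0.3054, 0.0274]
eef_rot: [-0.116, 0.718, 0.131, 0.673]
ft_force: [-0.1, 0.3, 0.1]
width: 0.0242
shift cm [ 0.28 -0.11  0.12] spin -0.4 | at [0.5534 0.3054 0.0274] yaw 20.2
time: 37.88
ee_pos: [0.5526, 0.3033, 0.0459]
eef_rot: [-0.117, 0.72, 0.131, 0.671]
ft_force: [-0.3, 0.5, -9.4]
width: 0.0116
[-0.128 -0.352 -8.582  0.094 -0.303 -0.012]
w26.png n 55 tilt deg (+ = head low in tool) -3.41 x at grip mm -6.0 resid 0.7
w27.png n 51 tilt deg (+ = head low in tool) -3.46 x at grip mm -6.5 resid 1.1
[-0.99741744  0.03138177 -0.06460372  0.04595854]
```

View pics/tv27.png

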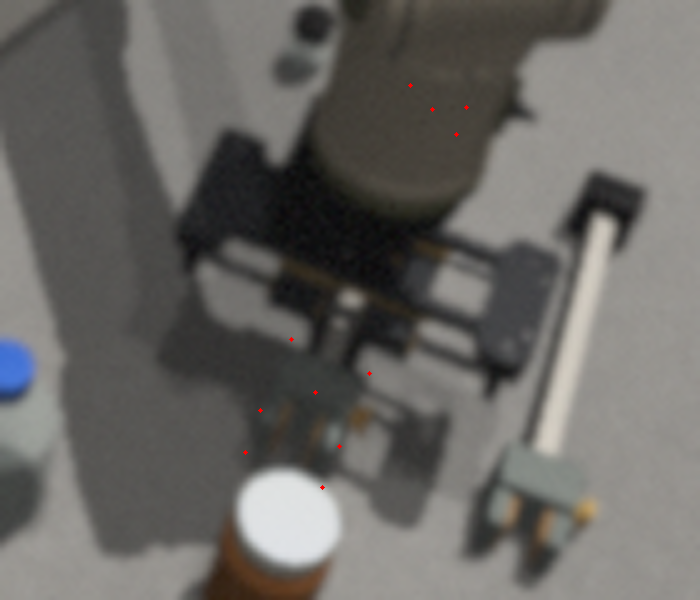

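```bash
python3 -m inch '[{"translation":[-0.9,0,0],"spin":0},{"translation":[-0.9,0,0],"spin":0},{"translation":[0,-1.5,-0.5],"spin":0},{"translation":[0,-1.6,-0.6],"spin":0},{"translation":[0,-1.6,-0.6],"spin":0},{"translation":[0,-1.7,1.6],"spin":0},{"translation":[0,-1.6,1.5],"spin":0},{"translation":[0,-1.6,1.5],"spin":0},{"translation":[0,-2,-0.7],"spin":0},{"translation":[0,-2,-0.8],"spin":0},{"translation":[0,-2,-0.8],"spin":0},{"translation":[0,-2,-0.7],"spin":0},{"translation":[0,-2,-0.7],"spin":0},{"translation":[0,-2,-0.7],"spin":0},{"translation":[0,0,0],"spin":0}]'; python3 - <<'E'
from h import *
goto([*dock(-.119,0),.064],DY);print(tool()[2]);snap("wrist","w28.png");tilt("w28.png");snap("scene","s28.png")
E
```

```text
time: 40.05
ee_pos: [0.6141, 0.0681, 0.0566]
eef_rot: [-0.115, 0.723, 0.124, 0.67]
ft_force: [0.3, 0.6, -8.4]
width: 0.0116
shift cm [ -0.4  -17.07 -11.05] spin 16.8 | at [0.6141 0.0681 0.0566] yaw 19.5
[-0.99713954  0.02599552 -0.07097161  0.05660242]
w28.png n 53 tilt deg (+ = head low in tool) -1.71 x at grip mm -4.4 resid 0.8
```

View pics/s28.png

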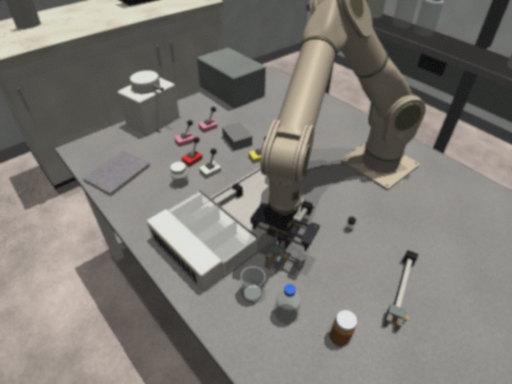

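```bash
python3 -m inch '[{"translation":[-0.5,0,-1.5],"spin":0},{"translation":[-0.5,0,-2],"spin":0},{"translation":[0,0,-2],"spin":0},{"translation":[0,0,-2],"spin":0},{"translation":[0,0,-2],"spin":0},{"translation":[-0.1,-1.5,-1.5],"spin":0},{"translation":[-0.1,-2.5,0],"spin":0},{"translation":[-0.1,-2.5,0],"spin":0},{"translation":[-0.1,-2.5,0],"spin":0},{"translation":[-0.1,-2.5,0],"spin":0},{"translation":[0,-2.5,0],"spin":0},{"translation":[0,-2,0],"spin":0},{"translation":[0,-1,0],"spin":3},{"translation":[0,0,0],"spin":5},{"translation":[0,0,0],"spin":5},{"translation":[0,0,0],"spin":3.5},{"translation":[0,0,0],"spin":0}]'; python3 - <<'E'
from h import *
goto([*dock(-.119,0),.046],DY);print(tool()[2]);snap("wrist","w29.png");tiltview("tv29.png",.046)
E
```

```text
time: 42.28
ee_pos: [0.5665, -0.1162, 0.0763]
eef_rot: [-0.017, 0.732, 0.025, 0.681]
ft_force: [0.4, 0.3, -8.8]
width: 0.0116
shift cm [ 3.   -1.38  0.2 ] spin 0.8 | at [ 0.5665 -0.1162  0.0763] yaw 3.5
[-0.99728941  0.01366759 -0.07229823  0.07625851]
```

View pics/w29.png

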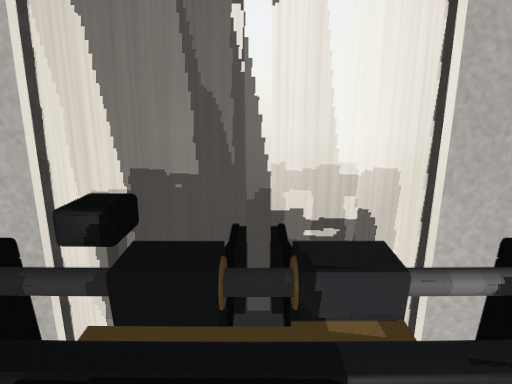

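View pics/tv29.png

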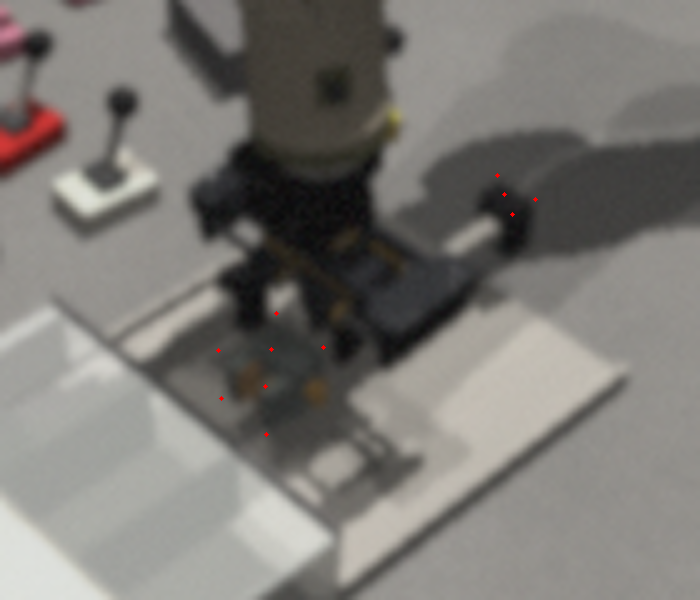

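```bash
python3 - <<'E'
from h import *
for a,b,v in((36,444,100),(28,452,20),(50,432,200)):
    A=plane("wrist",(a,v),.022);B=plane("wrist",(b,v),.022);print(indock(A),indock(B),"mid",indock((A+B)/2),np.linalg.norm(A-B))
E
python3 -m inch '[{"translation":[0.8,-0.7,0.1],"spin":0.8},{"translation":[0.8,-0.7,0.1],"spin":0},{"translation":[0.9,0,0],"spin":0},{"translation":[0.4,0,0],"spin":0},{"translation":[0,0,0],"spin":0}]'; python3 - <<'E'
from h import *
goto([*dock(-.119,0),.046],DY)
E
```

```text
[-0.19845332 -0.12749138] [-0.20231402  0.13149835] mid [-0.20038367  0.00200348] 0.2590185124627521
[-0.24501207 -0.12630348] [-0.24951215  0.1299648 ] mid [-0.24726211  0.00183066] 0.2563077855351019
[-0.13324559 -0.12702797] [-0.13614009  0.13275309] mid [-0.13469284  0.00286256] 0.259797185129884
time: 43.0
ee_pos: [0.5666, -0.1312, 0.0439]
eef_rot: [-0.013, 0.733, 0.021, 0.68]
ft_force: [0.8, 0.9, -7.5]
width: 0.0118
shift cm [-0.21  0.16  0.05] spin 0.0 | at [ 0.5666 -0.1312  0.0439] yaw 2.7
```

```bash
python3 -m inch '[{"translation":[-0.15,0.3,0.5],"spin":0},{"translation":[-0.1,0,1],"spin":0},{"translation":[-0.1,0,1],"spin":0},{"translation":[-0.1,0,1],"spin":0},{"translation":[-0.05,0,0.5],"spin":0},{"translation":[0,0,0],"spin":0}]'; python3 - <<'E'
from h import *
goto([*dock(-.035,0.002),.044],DY);tiltview("tv30.png",.046)
E
```

```text
time: 43.75
ee_pos: [0.6109, -0.1251, 0.047]
eef_rot: [-0.013, 0.732, 0.021, 0.681]
ft_force: [-0.9, 0.4, -9.1]
width: 0.0117
shift cm [ 0.01 -0.05  4.01] spin 0.1 | at [ 0.6109 -0.1251  0.047 ] yaw 2.8
```

View pics/tv30.png

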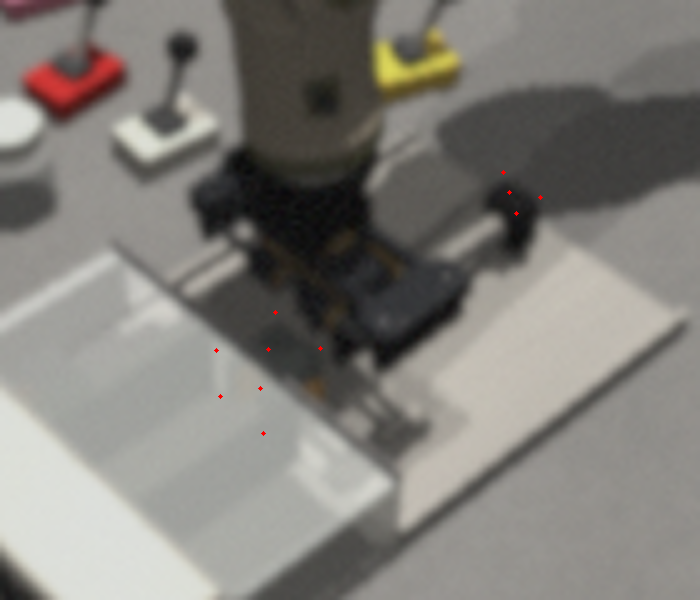

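```bash
python3 -m inch '[{"translation":[0.1,0,0.8],"spin":0},{"translation":[0,0,0.9],"spin":0},{"translation":[-0.05,0,0.9],"spin":0},{"translation":[-0.05,0,0.9],"spin":0},{"translation":[0,0,0],"spin":0}]'; python3 - <<'E'
from h import *
goto([*dock(-.035,0.002),.0394],DY)
F=[]
for i in range(4):F.append(r.read_state()["ft_force"]);snap("wrist","w31.png")
print(np.mean(F,0))
E
```

```text
time: 44.42
ee_pos: [0.6478, -0.1237, 0.044]
eef_rot: [-0.013, 0.732, 0.021, 0.681]
ft_force: [-0.3, 0.3, -9.1]
width: 0.0119
shift cm [ 0.43 -0.02  0.35] spin 0.1 | at [ 0.6478 -0.1237  0.044 ] yaw 2.8
[-0.18162706  0.07868099 -8.72987202]
```

```bash
python3 -m inch '[{"translation":[0.25,0,0],"spin":0},{"translation":[0.2,0,0],"spin":0},{"translation":[0,0,0],"spin":0}]'; python3 -m inch '[{"translation":[0,0,0],"spin":0},{"translation":[0,0,0],"spin":0},{"translation":[0,0,0],"spin":0},{"translation":[0,0,0],"spin":0},{"translation":[0.1,0,-1.5],"spin":0},{"translation":[0.15,0,-2.2],"spin":0},{"translation":[0.15,0,-2.2],"spin":0},{"translation":[0.15,0,-2.2],"spin":0},{"translation":[0.15,0,-2],"spin":0},{"translation":[0,0,0],"spin":0}]' 0.65; python3 - <<'E'
from h import *
goto([*dock(-.145,.002),.038],DY);snap("wrist","w32.png")
E
```

```text
time: 45.0
ee_pos: [0.6462, -0.1243, 0.0397]
eef_rot: [-0.013, 0.732, 0.021, 0.681]
ft_force: [-1.1, -0.8, -7.0]
width: 0.0117
time: 46.25
ee_pos: [0.5453, -0.129, 0.0433]
eef_rot: [-0.013, 0.73, 0.02, 0.683]
ft_force: [-0.3, -0.2, 1.1]
width: 0.0304
shift cm [ 0.55  0.03 -0.38] spin 0.0 | at [ 0.5453 -0.129   0.0433] yaw 2.7
```

View pics/w32.png

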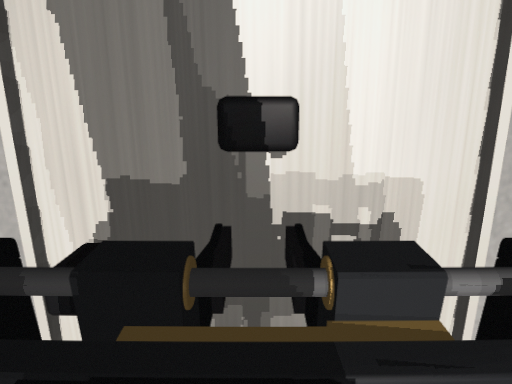

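```bash
python3 - <<'E'
from h import *
for v,x in((151,-.106),(97,-.13)):
    P=plane("wrist",(258,v),.056);print(indock(P),"origin dock x",indock(P)[0]-x)
E
python3 -m inch '[{"translation":[0.4,0,0],"spin":0},{"translation":[0,0,0],"spin":0},{"translation":[0,0,0],"spin":0},{"translation":[0,0,0],"spin":0},{"translation":[-0.07,0,1],"spin":0},{"translation":[-0.1,0,1.4],"spin":0},{"translation":[-0.1,0,1.4],"spin":0},{"translation":[-0.1,0,1.4],"spin":0},{"translation":[-0.07,0,1],"spin":0},{"translation":[0,0,0],"spin":0}]' 1 20; python3 - <<'E'
from h import *
goto([*dock(-.065,.002),.0385],DY);snap("wrist","w33.png")
E
```

```text
[-0.19607138  0.00132839] origin dock x -0.09007138399353261
[-0.21890093  0.00131734] origin dock x -0.08890092939629213
time: 47.55
ee_pos: [0.6048, -0.1263, 0.0392]
eef_rot: [-0.014, 0.735, 0.019, 0.677]
ft_force: [4.0, -0.5, -2.2]
width: 0.0115
shift cm [-0.07  0.05  1.62] spin 0.0 | at [ 0.6048 -0.1263  0.0392] yaw 2.7
```

View pics/w33.png

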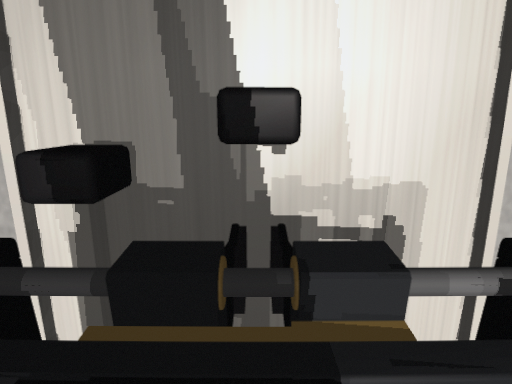

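```bash
python3 -m inch '[{"translation":[-0.05,0,0.7],"spin":0},{"translation":[-0.05,0,0.7],"spin":0},{"translation":[-0.05,0,0.5],"spin":0},{"translation":[0,0,0],"spin":0}]'; python3 - <<'E'
from h import *
snap("wrist","w34.png")
E
```

```text
time: 48.1
ee_pos: [0.6196, -0.1259, 0.039]
eef_rot: [-0.014, 0.739, 0.019, 0.674]
ft_force: [3.9, -0.7, -1.7]
width: 0.0117
```

View pics/w34.png

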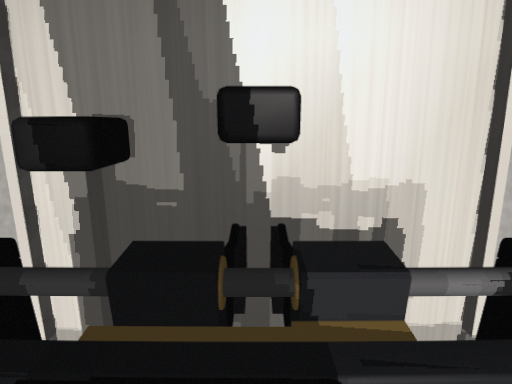

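```bash
python3 -m inch '[{"translation":[-0.05,0,0.7],"spin":0},{"translation":[-0.05,0,0.6],"spin":0},{"translation":[-0.05,0,0.5],"spin":0},{"translation":[0,0,0],"spin":0}]'; python3 - <<'E'
from h import *
snap("wrist","w35.png");print(r.read_state()["ft_force"])
E
```

```text
time: 48.65
ee_pos: [0.6329, -0.1256, 0.0385]
eef_rot: [-0.014, 0.743, 0.018, 0.669]
ft_force: [4.2, -0.1, 0.1]
width: 0.0117
[ 0.1477227  -0.07660703  2.5230066 ]
```

View pics/w35.png

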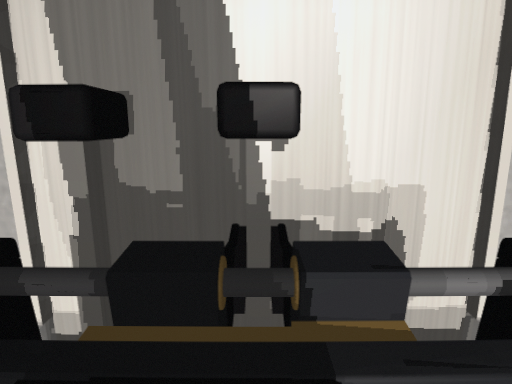

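```bash
python3 -m inch '[{"translation":[-0.02,0,0.3],"spin":0},{"translation":[-0.02,0,0.3],"spin":0}]'; python3 -m inch '[{"translation":[0,0,0],"spin":0},{"translation":[0,0,0],"spin":0},{"translation":[0,0,0],"spin":0},{"translation":[-2.5,0,0],"spin":0},{"translation":[-2.5,0,0],"spin":0},{"translation":[-2,0,0],"spin":0},{"translation":[0,0,0],"spin":0}]' 0.65; python3 - <<'E'
from h import *
goto([*dock(-.175,.002),.041],DY);snap("wrist","w36.png");print(tool()[2])
E
```

```text
time: 48.95
ee_pos: [0.6349, -0.1255, 0.0378]
eef_rot: [-0.014, 0.746, 0.018, 0.666]
ft_force: [-12.7, 0.2, 8.7]
width: 0.0116
time: 49.82
ee_pos: [0.6434, -0.1254, 0.1087]
eef_rot: [-0.014, 0.745, 0.019, 0.666]
ft_force: [-0.6, -0.1, 0.1]
width: 0.0303
shift cm [  8.2    0.06 -12.4 ] spin -0.0 | at [ 0.6434 -0.1254  0.1087] yaw 2.7
[-0.99359461  0.00920584 -0.11262769  0.10752286]
```

View pics/w36.png

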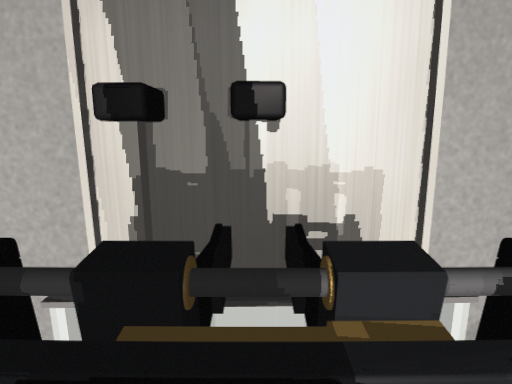

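```bash
python3 -m inch '[{"translation":[-2,0,-3],"spin":0},{"translation":[-2,0,-3],"spin":0},{"translation":[-2,0,-3],"spin":0},{"translation":[-0.5,0,-3],"spin":0},{"translation":[0,3,0],"spin":0},{"translation":[0,3,0],"spin":0},{"translation":[0,3,0],"spin":0},{"translation":[0,3,0],"spin":0},{"translation":[0,3,0],"spin":0},{"translation":[0,3,0],"spin":0},{"translation":[0,3,0],"spin":0},{"translation":[0,3,0],"spin":0},{"translation":[0,3,0],"spin":0},{"translation":[0,3,0],"spin":0},{"translation":[0,0,0],"spin":0}]' 0; python3 - <<'E'
from h import *
goto([.457,.396,.16],21.5);print(tool()[2]);snap("top","t37.png")
E
```

```text
time: 51.75
ee_pos: [0.5063, 0.1734, 0.174]
eef_rot: [-0.012, 0.753, 0.017, 0.658]
ft_force: [0.3, -0.2, 0.2]
width: 0.087
shift cm [ 2.16 22.42 -3.79] spin -19.2 | at [0.5063 0.1734 0.174 ] yaw 2.3
[-0.99091342  0.01009949 -0.13412158  0.17404108]
```

View pics/t37.png

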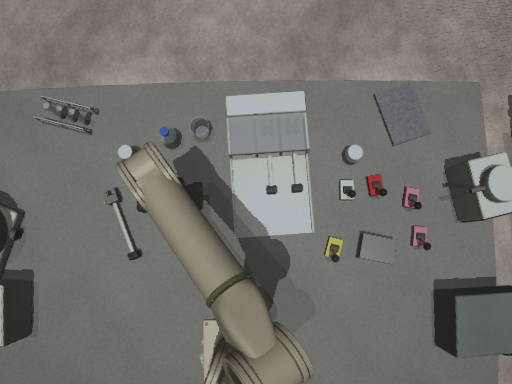

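```bash
python3 -m inch '[{"translation":[0,2.5,-0.4],"spin":0},{"translation":[0,2.5,-0.4],"spin":0},{"translation":[0,2.5,-0.5],"spin":0},{"translation":[0,2.5,-0.5],"spin":0},{"translation":[0,2.5,-0.5],"spin":0},{"translation":[0,2.5,-0.5],"spin":0},{"translation":[0,2.5,-0.5],"spin":0},{"translation":[0,2.5,-0.5],"spin":0},{"translation":[0,2,0],"spin":0},{"translation":[0,0,0],"spin":-6},{"translation":[0,0,0],"spin":-6.5},{"translation":[0,0,0],"spin":-6.5},{"translation":[0,0,0],"spin":0}]' 0; python3 - <<'E'
from h import *
goto([.457,.396,.16],21.5);print(tool()[2],r.read_state()["joint_positions"].round(2));snap("wrist","w38.png")
E
```

```text
time: 53.42
ee_pos: [0.4686, 0.3769, 0.1693]
eef_rot: [-0.118, 0.744, 0.13, 0.644]
ft_force: [-0.2, 0.0, 0.6]
width: 0.087
shift cm [ 1.07  2.15 -0.29] spin -1.1 | at [0.4686 0.3769 0.1693] yaw 20.4
[-0.98985308  0.04181096 -0.13580402  0.16928991] [ 0.    0.62 -1.02  1.47  0.41  1.42  0.9 ]
```

View pics/w38.png

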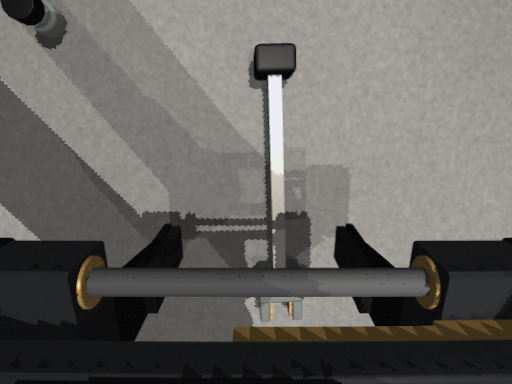

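```bash
python3 - <<'E'
from h import *
o,u=barw((275,76),(279,264))
goto([*(o+u*.005)[:2],.10],np.degrees(np.arctan2(u[1],u[0])))
E
```

```text
wrist bar yaw 21.84 len 0.1787 orig from tail [0.4509 0.3963]
shift cm [7.03 2.16 0.46] spin -1.5 | at [0.4686 0.3769 0.1693] yaw 20.3
```

```bash
python3 -m inch '[{"translation":[0,1,0.2],"spin":-1.5},{"translation":[0,1.1,0.2],"spin":0},{"translation":[3.5,0,0],"spin":0},{"translation":[3.2,0,0],"spin":0},{"translation":[1.5,0,0],"spin":0},{"translation":[0.8,0,0],"spin":0},{"translation":[0,0,0],"spin":0}]' 0.3; python3 - <<'E'
from h import *
goto([.4556,.398,.0265],21.8);print(tool()[2]);snap("wrist","w39.png")
E
```

```text
time: 54.35
ee_pos: [0.4513, 0.4022, 0.0797]
eef_rot: [-0.124, 0.742, 0.139, 0.644]
ft_force: [0.5, 0.8, 0.6]
width: 0.0611
shift cm [ 5.21 -0.79  0.94] spin -0.1 | at [0.4513 0.4022 0.0797] yaw 21.7
[-0.99017565  0.04595819 -0.13206068  0.07966705]
```

View pics/w39.png

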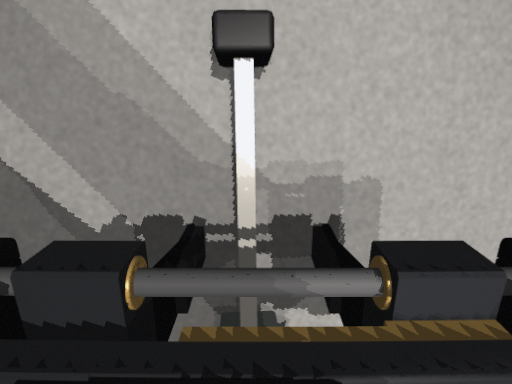

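```bash
python3 -m inch '[{"translation":[1,-0.8,0.5],"spin":0},{"translation":[2,0,0.4],"spin":0},{"translation":[1.5,0,0],"spin":0},{"translation":[0.6,0,0],"spin":0},{"translation":[0,0,0],"spin":0}]' 0.3; python3 - <<'E'
from h import *
goto([.4556,.398,.0265],21.8);print(tool()[2]);snap("wrist","w40.png")
E
```

```text
time: 55.02
ee_pos: [0.4568, 0.3975, 0.025]
eef_rot: [-0.124, 0.742, 0.139, 0.645]
ft_force: [-0.1, 0.5, -0.7]
width: 0.061
shift cm [-0.13  0.09 -0.11] spin -0.2 | at [0.4568 0.3975 0.025 ] yaw 21.6
[-0.99037051  0.04624109 -0.13049147  0.02497604]
```

View pics/w40.png

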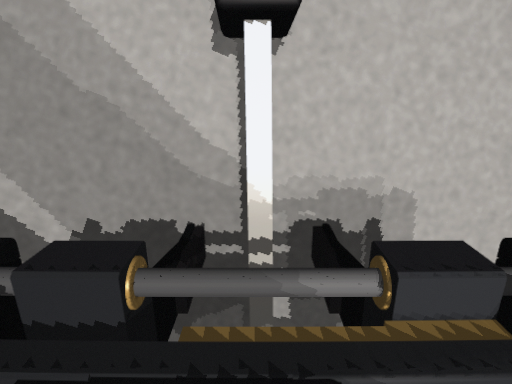

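```bash
python3 -m inch '[{"translation":[-0.15,0,0],"spin":0},{"translation":[0,0,0],"spin":0},{"translation":[0,0,0],"spin":0},{"translation":[0,0,0],"spin":0},{"translation":[0,0,0],"spin":0},{"translation":[0,0,0],"spin":0},{"translation":[0,0,0],"spin":0}]' 1 40; python3 - <<'E'
from h import *
print(r.read_state()["width"]);snap("wrist","w41.png");tilt("w41.png")
B=plane("wrist",(258,24),.03);T=tool();u=T[:3,2];print("grip arm x",((T[:3,3]-B)[:2]@u[:2])-.106,T[2])
E
python3 -m inch '[{"translation":[-0.7,0,0],"spin":0},{"translation":[-0.7,0,0],"spin":0},{"translation":[-0.6,0,0],"spin":0},{"translation":[0,0,0],"spin":0},{"translation":[0,0,0],"spin":0}]'; python3 - <<'E'
from h import *
F=[]
for i in range(5):
    s=r.read_state();F.append([*s["ft_force"],*s["torque"]]); snap("wrist","w42.png")
print(np.mean(F,0).round(3));tilt("w42.png");print(tool()[2]);tiltview("tv42.png",.006)
E
```

```text
time: 55.95
ee_pos: [0.4578, 0.3983, 0.0287]
eef_rot: [-0.124, 0.741, 0.139, 0.646]
ft_force: [-0.1, -1.8, 0.7]
width: 0.0113
0.011306143368235086
w41.png n 51 tilt deg (+ = head low in tool) -7.84 x at grip mm -5.9 resid 0.9
grip arm x 0.005522700767301658 [-0.99072465  0.04654313 -0.12766524  0.02865101]
time: 56.62
ee_pos: [0.4603, 0.3971, 0.0479]
eef_rot: [-0.124, 0.741, 0.138, 0.645]
ft_force: [-0.7, -0.2, -6.3]
width: 0.0116
[ 0.29  -0.04  -6.155  0.177 -0.667 -0.014]Traceback (most recent call last):
  File "<stdin>", line 5, in <module>
  File "h.py", line 57, in tilt
    P=np.array(P);c=np.polyfit(P[:,0],P[:,1],1)
                               ~^^^^^
IndexError: too many indices for array: array is 1-dimensional, but 2 were indexed
```

View pics/w42.png

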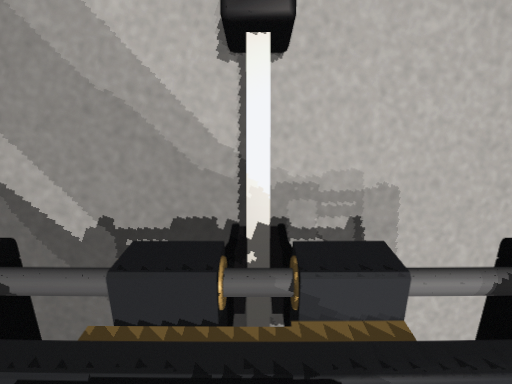

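```bash
python3 -m inch '[{"translation":[0.7,0,0],"spin":0},{"translation":[0.6,0,0],"spin":0},{"translation":[0.4,0,0],"spin":0}]'; python3 -m inch '[{"translation":[0,0,0],"spin":0},{"translation":[0,0,0],"spin":0},{"translation":[0,0,0],"spin":0},{"translation":[0.2,0,-1.5],"spin":0},{"translation":[0.2,0,-1.5],"spin":0},{"translation":[0,0,0],"spin":0}]' 0.7; python3 - <<'E'
from h import *
goto([.4509-.025*.928,.3963-.025*.372,.0275],21.8);snap("wrist","w43.png")
E
```

```text
time: 57.25
ee_pos: [0.4588, 0.3977, 0.0308]
eef_rot: [-0.123, 0.741, 0.139, 0.646]
ft_force: [2.3, 1.5, -3.6]
width: 0.012
time: 58.0
ee_pos: [0.4293, 0.3875, 0.032]
eef_rot: [-0.123, 0.741, 0.139, 0.646]
ft_force: [-0.2, 0.1, -0.0]
width: 0.0262
shift cm [ 0.46 -0.01 -0.11] spin -0.2 | at [0.4293 0.3875 0.032 ] yaw 21.6
```

View pics/w43.png

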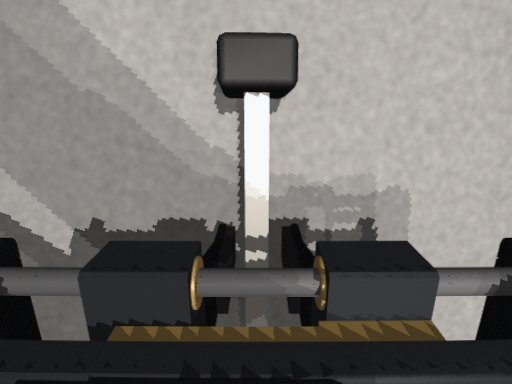

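```bash
python3 -m inch '[{"translation":[0.4,0,0],"spin":0},{"translation":[0,0,0],"spin":0},{"translation":[0,0,0],"spin":0},{"translation":[0,0,0],"spin":0},{"translation":[0,0,0],"spin":0},{"translation":[-0.7,0,0],"spin":0},{"translation":[-0.7,0,0],"spin":0},{"translation":[-0.6,0,0],"spin":0},{"translation":[0,0,0],"spin":0},{"translation":[0,0,0],"spin":0}]' 1 ; python3 - <<'E'
from h import *
F=[]
B=plane("wrist",(257,93),.03);print(np.linalg.norm(B[:2]-np.array([.4288,.3873]))-.106)
for i in range(5):
    s=r.read_state();F.append([*s["ft_force"],*s["torque"]]); snap("wrist","w44.png")
print(np.mean(F,0).round(3));print(tool()[2]);tiltview("tv44.png",-.024)
E
```

```text
time: 59.3
ee_pos: [0.4332, 0.3866, 0.0472]
eef_rot: [-0.123, 0.741, 0.138, 0.645]
ft_force: [0.4, -1.7, -6.5]
width: 0.0118
-0.025585002846530855
[-0.023 -0.041 -7.461  0.168 -0.633 -0.019]
[-0.99054307  0.04622233 -0.12918171  0.04717647]
```

View pics/tv44.png

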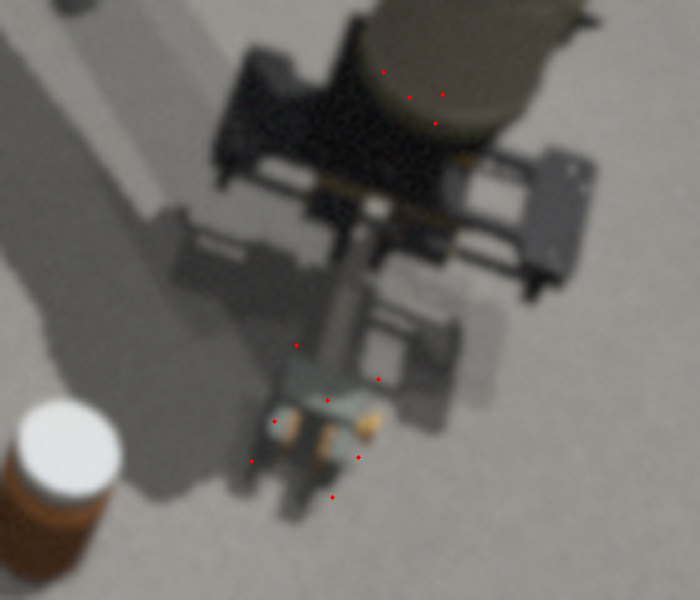

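View pics/w44.png

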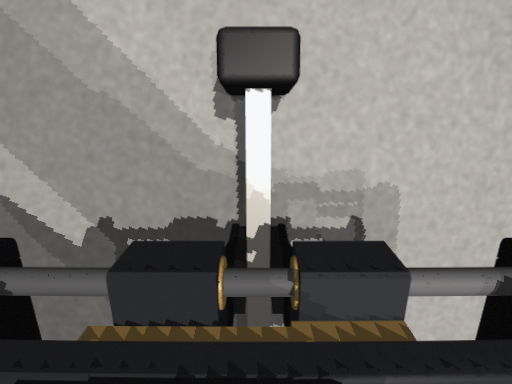

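```bash
python3 -m inch '[{"translation":[-0.9,0,0],"spin":0},{"translation":[-0.9,0,0],"spin":0},{"translation":[0,-1.6,-0.5],"spin":0},{"translation":[0,-2,-0.6],"spin":0},{"translation":[0,-2,-0.6],"spin":0},{"translation":[0,-2,-0.6],"spin":0},{"translation":[0,-2,-0.6],"spin":0},{"translation":[0,-2,-0.6],"spin":0},{"translation":[0,-1.5,-0.3],"spin":0},{"translation":[0,0,0],"spin":0}]'; python3 - <<'E'
from h import *
goto([.535,.20,.066],21.6);print(tool()[2]);snap("wrist","w45.png")
E
```

```text
time: 60.85
ee_pos: [0.4495, 0.2398, 0.066]
eef_rot: [-0.123, 0.741, 0.136, 0.646]
ft_force: [-0.2, -0.4, -8.3]
width: 0.0114
shift cm [-1.13 -6.77  6.47] spin -0.3 | at [0.4495 0.2398 0.066 ] yaw 21.3
[-0.99080174  0.04206633 -0.12861704  0.06599527]
```

View pics/w45.png

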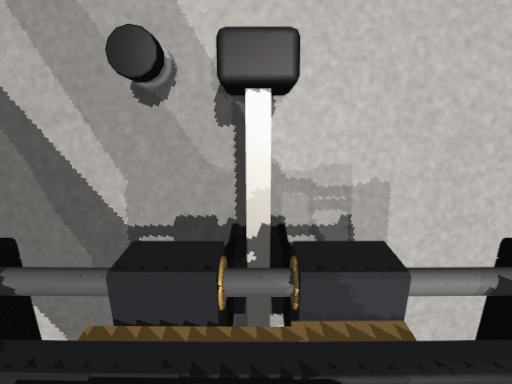

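```bash
python3 -m inch '[{"translation":[-0.2,0,1.2],"spin":0},{"translation":[-0.2,0,1.6],"spin":0},{"translation":[-0.2,-0.6,1.7],"spin":0},{"translation":[-0.2,-1,1.6],"spin":0},{"translation":[-0.1,-1.6,0.8],"spin":0},{"translation":[-0.1,-1.8,0],"spin":0},{"translation":[0,-1.8,0],"spin":0},{"translation":[0,0,0],"spin":0}]'; python3 - <<'E'
from h import *
goto([.535,.08,.066],21.6);print(tool()[2]);snap("wrist","w46.png")
E
```

```text
time: 61.9
ee_pos: [0.5434, 0.2046, 0.0638]
eef_rot: [-0.124, 0.74, 0.139, 0.646]
ft_force: [-0.3, -0.7, -8.0]
width: 0.0118
shift cm [ -0.05 -11.28  -5.36] spin 0.0 | at [0.5434 0.2046 0.0638] yaw 21.6
[-0.99083324  0.04547053 -0.12720815  0.06382004]
```

View pics/w46.png

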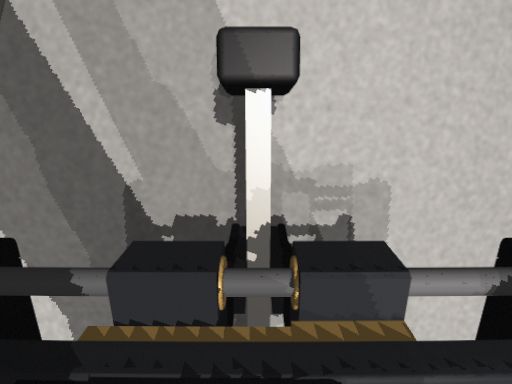

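```bash
python3 -m inch '[{"translation":[-0.1,-1.5,-0.6],"spin":0},{"translation":[-0.1,-2,-0.9],"spin":0},{"translation":[-0.1,-2,-0.9],"spin":0},{"translation":[-0.1,-2,-0.9],"spin":0},{"translation":[-0.1,-2,-0.9],"spin":0},{"translation":[-0.1,-1.6,-0.7],"spin":0},{"translation":[0,0,0],"spin":0}]'; python3 - <<'E'
from h import *
goto([*dock(-.19,.087),.07],DY);print(tool()[2])
E
```

```text
time: 62.82
ee_pos: [0.5368, 0.0791, 0.0721]
eef_rot: [-0.125, 0.74, 0.14, 0.646]
ft_force: [0.5, -0.7, -7.3]
width: 0.0115
shift cm [  0.87 -10.    -8.7 ] spin 19.1 | at [0.5368 0.0791 0.0721] yaw 21.8
[-0.99081364  0.0458204  -0.12723528  0.07210582]
```

```bash
python3 -m inch '[{"translation":[0.1,0,-1.5],"spin":0},{"translation":[0.2,0,-2],"spin":0},{"translation":[0.2,0,-2],"spin":0},{"translation":[0.2,0,-2],"spin":0},{"translation":[0.1,-1,-1.2],"spin":0},{"translation":[0,-2,0],"spin":0},{"translation":[0,-2,0],"spin":0},{"translation":[0,-2,0],"spin":2},{"translation":[0,-1.5,0],"spin":4},{"translation":[0,-0.5,0],"spin":5},{"translation":[0,0,0],"spin":4},{"translation":[0,0,0],"spin":3.5},{"translation":[0,0,0],"spin":0}]'; python3 - <<'E'
from h import *
goto([*dock(-.19,.087),.046],DY);print(tool()[2]);snap("wrist","w47.png");tiltview("tv47.png",-.025)
E
```

```text
time: 64.45
ee_pos: [0.4911, -0.0407, 0.071]
eef_rot: [-0.014, 0.752, 0.016, 0.659]
ft_force: [0.4, -0.5, -8.8]
width: 0.0111
shift cm [ 2.46 -0.55  0.41] spin -0.3 | at [ 0.4911 -0.0407  0.071 ] yaw 2.4
[-0.99131027  0.00637471 -0.1313899   0.071005  ]
```

View pics/w47.png

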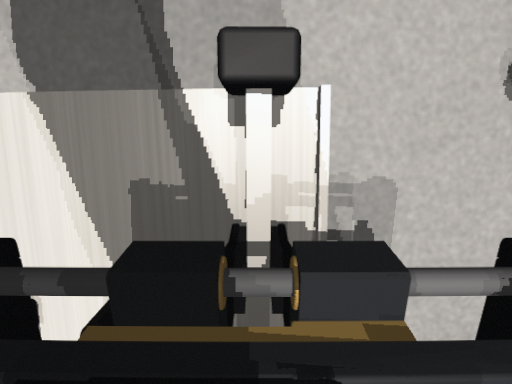

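View pics/tv47.png

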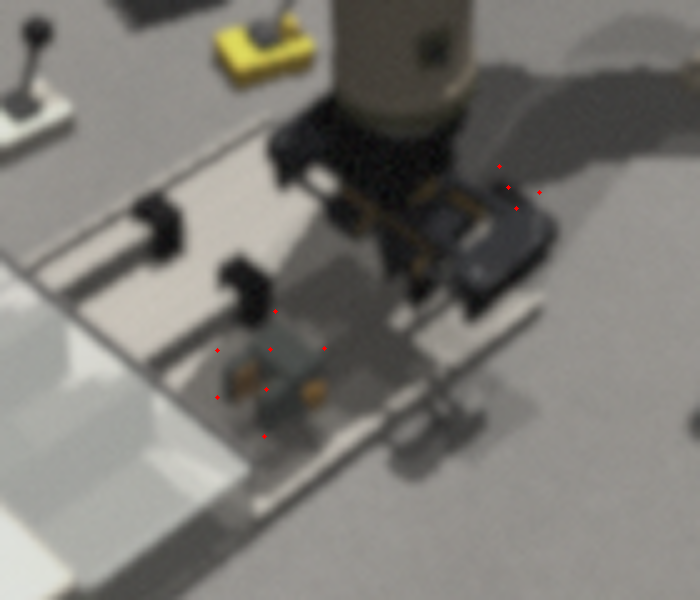

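```bash
python3 -m inch '[{"translation":[0.8,-0.3,0.2],"spin":-0.3},{"translation":[0.9,-0.2,0.2],"spin":0},{"translation":[0.6,0,0],"spin":0},{"translation":[0,0,0],"spin":0}]'; python3 - <<'E'
from h import *
goto([*dock(-.06,.087),.046],DY);print(tool()[2]);snap("wrist","w48.png")
for c,v in((319,150),(326,100)): print(indock(plane("wrist",(c,v),.022)))
print(indock(tool()[:3,3]))
E
```

```text
time: 65.05
ee_pos: [0.4919, -0.0459, 0.0453]
eef_rot: [-0.016, 0.752, 0.02, 0.658]
ft_force: [-0.1, -0.1, -7.9]
width: 0.0116
shift cm [-1.8  -0.05 12.9 ] spin 0.2 | at [ 0.4919 -0.0459  0.0453] yaw 2.9
[-0.99116648  0.0080998  -0.13237601  0.04526911]
[-0.24417584  0.12133593]
[-0.27164815  0.12427308]
[-0.19002933  0.08711895]
```

View pics/w48.png

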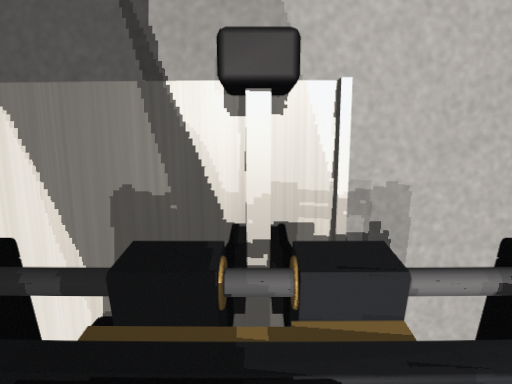

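```bash
python3 -m inch '[{"translation":[-0.13,0,1],"spin":0},{"translation":[-0.13,0,1],"spin":0},{"translation":[-0.13,0,1],"spin":0},{"translation":[-0.13,0,1],"spin":0},{"translation":[-0.13,0,1],"spin":0},{"translation":[0,0,0],"spin":0}]'; python3 - <<'E'
from h import *
goto([*dock(-.06,.087),.045],DY);tiltview("tv49.png",-.025);print(r.read_state()["ft_force"])
E
```

```text
time: 65.85
ee_pos: [0.5475, -0.0429, 0.046]
eef_rot: [-0.016, 0.751, 0.02, 0.659]
ft_force: [-0.1, -0.2, -7.8]
width: 0.0117
shift cm [-0.87 -0.07  7.4 ] spin 0.2 | at [ 0.5475 -0.0429  0.046 ] yaw 2.9
[-0.73773205  0.4105444  -8.54404335]
```

View pics/tv49.png

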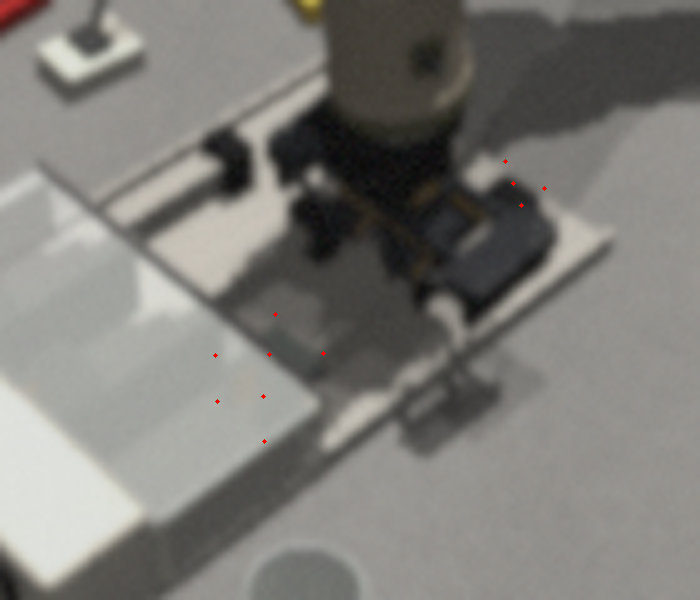

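```bash
python3 -m inch '[{"translation":[-0.13,0,1],"spin":0},{"translation":[-0.13,0,1],"spin":0},{"translation":[-0.13,0,1],"spin":0},{"translation":[-0.13,0,1],"spin":0},{"translation":[-0.13,0,1],"spin":0},{"translation":[-0.1,0,1],"spin":0},{"translation":[0,0,0],"spin":0}]'; python3 - <<'E'
from h import *
goto([*dock(-.03,.087),.0407],DY);snap("wrist","w50.png");print(r.read_state()["ft_force"])
E
```

```text
time: 66.78
ee_pos: [0.6115, -0.0399, 0.0451]
eef_rot: [-0.016, 0.752, 0.019, 0.659]
ft_force: [-0.6, -0.3, -7.7]
width: 0.0114
shift cm [-0.09 -0.06  4.07] spin 0.2 | at [ 0.6115 -0.0399  0.0451] yaw 2.9
[-0.40291017  0.15330319 -7.64157054]
```

View pics/w50.png

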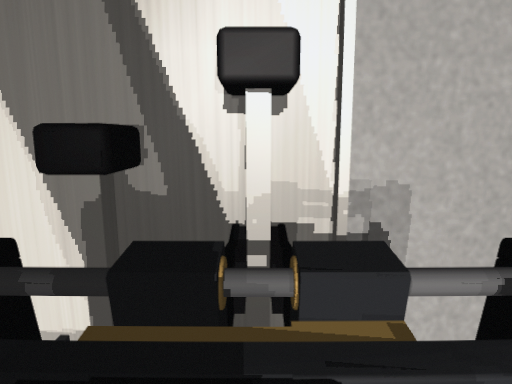

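```bash
python3 -m inch '[{"translation":[0.25,0,0],"spin":0},{"translation":[0.2,0,0],"spin":0},{"translation":[0,0,0],"spin":0}]'; python3 -m inch '[{"translation":[0,0,0],"spin":0},{"translation":[0,0,0],"spin":0},{"translation":[0,0,0],"spin":0},{"translation":[0,0,0],"spin":0},{"translation":[0.25,0,-1.5],"spin":0},{"translation":[0.25,0,-1.5],"spin":0},{"translation":[0.1,0,0],"spin":0},{"translation":[0,0,0],"spin":0}]' 0.68; python3 - <<'E'
from h import *
goto([*dock(-.1,.087),.0395],DY);snap("wrist","w51.png")
E
```

```text
time: 67.2
ee_pos: [0.6096, -0.0402, 0.0402]
eef_rot: [-0.016, 0.752, 0.019, 0.658]
ft_force: [0.5, 0.1, -8.2]
width: 0.0117
time: 68.2
ee_pos: [0.5811, -0.0413, 0.0414]
eef_rot: [-0.016, 0.75, 0.019, 0.661]
ft_force: [-0.3, -0.4, 0.2]
width: 0.028
shift cm [ 0.18 -0.05  0.11] spin 0.2 | at [ 0.5811 -0.0413  0.0414] yaw 2.9
```

View pics/w51.png

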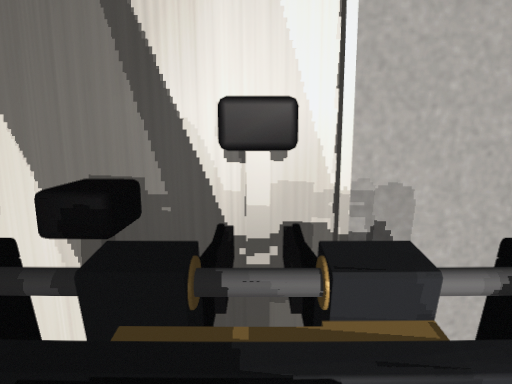

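```bash
python3 -m inch '[{"translation":[0.15,0,0],"spin":0},{"translation":[0,0,0],"spin":0},{"translation":[0,0,0],"spin":0},{"translation":[0,0,0],"spin":0},{"translation":[-0.1,0,0.8],"spin":0},{"translation":[-0.13,0,1],"spin":0},{"translation":[-0.13,0,1],"spin":0},{"translation":[-0.1,0,0.8],"spin":0},{"translation":[0,0,0],"spin":0}]' 1 20; python3 - <<'E'
from h import *
print(r.read_state()["ft_force"]);snap("wrist","w52.png");print(tool()[2])
E
```

```text
time: 69.38
ee_pos: [0.614, -0.0392, 0.0397]
eef_rot: [-0.017, 0.754, 0.019, 0.656]
ft_force: [3.3, -1.1, -2.0]
width: 0.0121
[ 3.30482332 -1.11097464 -2.03878784]
[-0.99033295  0.00604278 -0.13857897  0.03969492]
```

View pics/w52.png

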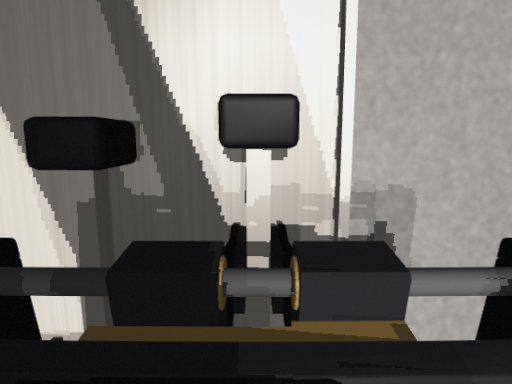

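```bash
python3 -m inch '[{"translation":[-0.07,0,0.5],"spin":0},{"translation":[-0.06,0,0.5],"spin":0},{"translation":[0,0,0],"spin":0}]'; python3 -m inch '[{"translation":[-0.04,0,0.3],"spin":0}]'; python3 -m inch '[{"translation":[-0.04,0,0.3],"spin":0}]';python3 -m inch '[{"translation":[-0.04,0,0.3],"spin":0}]'; python3 - <<'E'
from h import *
snap("wrist","w53.png")
E
```

```text
time: 69.8
ee_pos: [0.6217, -0.0387, 0.0397]
eef_rot: [-0.017, 0.756, 0.019, 0.654]
ft_force: [3.3, -0.2, -2.3]
width: 0.0119
time: 69.92
ee_pos: [0.6235, -0.0386, 0.0397]
eef_rot: [-0.018, 0.757, 0.019, 0.653]
ft_force: [-8.3, -0.3, 5.5]
width: 0.012
time: 70.05
ee_pos: [0.6244, -0.0385, 0.0394]
eef_rot: [-0.018, 0.759, 0.019, 0.651]
ft_force: [-12.7, -1.3, 7.5]
width: 0.0118
time: 70.18
ee_pos: [0.6251, -0.0385, 0.0392]
eef_rot: [-0.018, 0.761, 0.018, 0.649]
ft_force: [-12.8, -0.9, 7.3]
width: 0.012
```

View pics/w53.png

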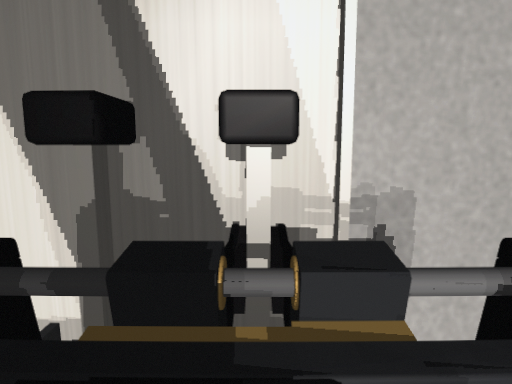

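```bash
python3 -m inch '[{"translation":[0,0,0],"spin":0},{"translation":[0,0,0],"spin":0},{"translation":[0,0,0],"spin":0},{"translation":[-2,0,-0.3],"spin":0},{"translation":[-2.5,0,-0.5],"spin":0},{"translation":[-2.5,0,-0.5],"spin":0},{"translation":[0,0,-2],"spin":0},{"translation":[0,0,-2],"spin":0},{"translation":[0,0,-2],"spin":0},{"translation":[0,0,-2],"spin":0},{"translation":[0,0,0],"spin":0}]' 0.68; python3 - <<'E'
from h import *
goto([*dock(-.175,.002),.05],DY);snap("wrist","w54.png");snap("top","t54.png",(215,85,345,275),3.1)
E
```

```text
time: 71.6
ee_pos: [0.5457, -0.0417, 0.1359]
eef_rot: [-0.019, 0.757, 0.018, 0.653]
ft_force: [0.1, -1.4, 0.5]
width: 0.0281
shift cm [ 9.05 -8.69 -2.63] spin 0.3 | at [ 0.5457 -0.0417  0.1359] yaw 3.0
```

View pics/w54.png

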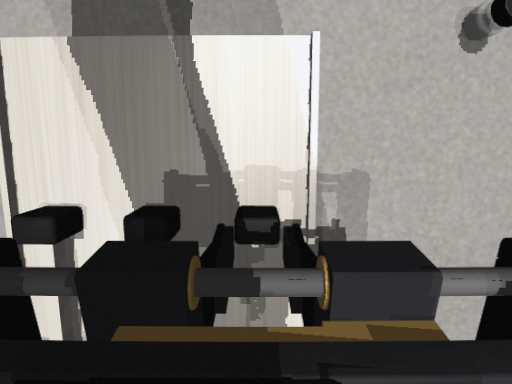

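View pics/t54.png

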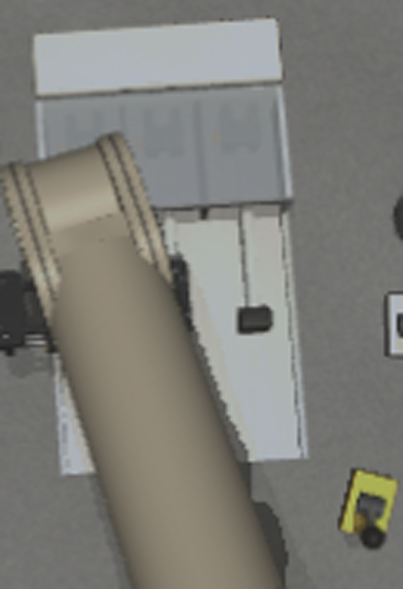

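```bash
python3 -m inch '[{"translation":[-2,0,-1.5],"spin":0},{"translation":[-1,0,-2],"spin":0},{"translation":[0,-3,-1],"spin":1},{"translation":[0,-3,0],"spin":1},{"translation":[0,-3,0],"spin":1},{"translation":[0,-3,0],"spin":0},{"translation":[0,-3,0],"spin":0},{"translation":[0,-3,0],"spin":0},{"translation":[0,-3,0],"spin":0},{"translation":[0,-3,0],"spin":0},{"translation":[0,-3,0],"spin":0},{"translation":[0,-3,0],"spin":0},{"translation":[0,-2,0],"spin":0},{"translation":[0,0,0],"spin":0}]' 1 20; python3 - <<'E'
from h import *
goto([.48,-.398,.09],0);snap("wrist","w55.png");snap("top","t55.png",(215,85,435,275),3.1)
E
```

```text
time: 73.45
ee_pos: [0.5123, -0.3856, 0.1677]
eef_rot: [0.005, 0.757, -0.003, 0.653]
ft_force: [0.7, -0.1, 0.1]
width: 0.0003
shift cm [ 8.16 -1.29 -2.04] spin -0.6 | at [ 0.5123 -0.3856  0.1677] yaw -0.6
```

View pics/w55.png

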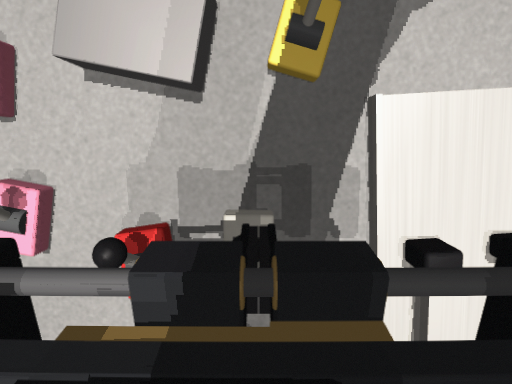

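View pics/t55.png

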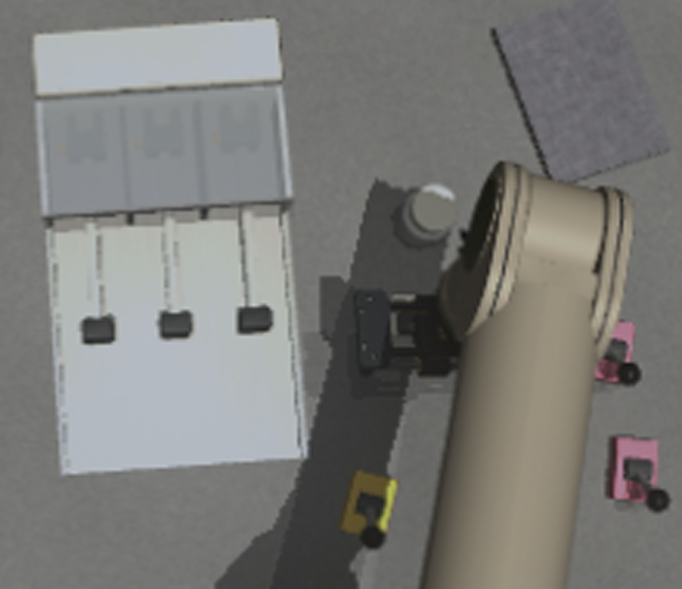

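```bash
python3 - <<'E'
from h import *
im=optics.camera("top");g=im.max(2)
m=(g<70).astype(np.uint8);m[:, :232]=0;m[:,306:]=0;m[:175]=0;m[:][205:]=0
n,l,st,c=cv2.connectedComponentsWithStats(m)
for i in range(1,n):
    if st[i,4]>15:
        ys,xs=np.where(l==i);w=(75.-g[ys,xs].astype(float));p=(np.average(xs,weights=w),np.average(ys,weights=w))
        P=plane("top",p,.045);print(st[i],indock(P).round(4))
E
```

```text
[292 184  10   8  60] [-0.1259 -0.0874]
[267 186   9   8  39] [-0.1277  0.0013]
[242 188  10   8  50] [-0.1276  0.0864]
```

```bash
python3 -m inch '[{"translation":[0,-0.6,-2],"spin":0},{"translation":[0,-0.7,-2],"spin":0},{"translation":[3,0,0],"spin":0},{"translation":[3,0,0],"spin":0},{"translation":[2,0,0],"spin":0},{"translation":[0,0,0],"spin":0}]'; python3 - <<'E'
from h import *
goto([.495,-.398,.088],0);snap("wrist","w56.png");snap("scene","s56.png",(160,120,300,220),5);print(tool().round(3))
E
```

```text
time: 74.35
ee_pos: [0.4643, -0.3876, 0.0957]
eef_rot: [-0.001, 0.756, 0.002, 0.654]
ft_force: [-0.1, -0.3, 0.1]
width: 0.0008
shift cm [ 0.32 -1.06  3.14] spin 0.3 | at [ 0.4643 -0.3876  0.0957] yaw 0.3
[[-0.141 -0.005  0.99   0.466]
 [ 0.     1.     0.005 -0.388]
 [-0.99   0.001 -0.141  0.097]
 [ 0.     0.     0.     1.   ]]
```

View pics/s56.png

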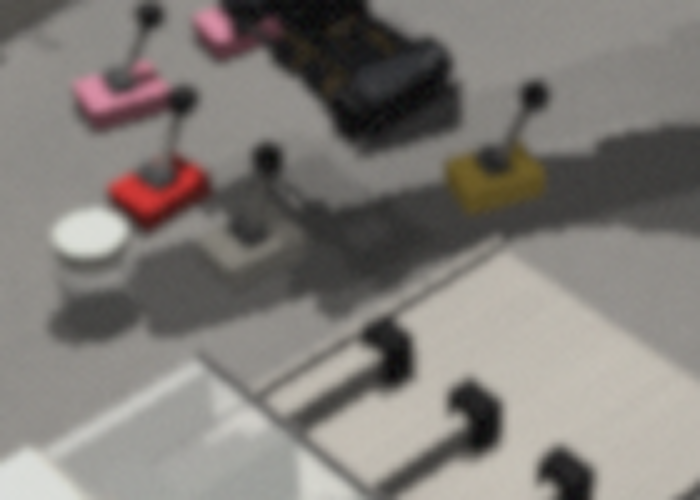

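View pics/w56.png

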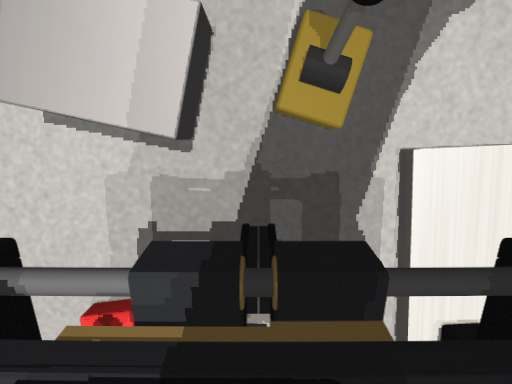

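```bash
python3 - <<'E'
from h import *
a,d=ray("scene",(213.2,151.7));b,e=ray("top",(351.1,193.4))
t=np.linalg.lstsq(np.c_[d,-e],b-a,rcond=None)[0];print(a+d*t[0],b+e*t[1])
E
```

```text
[ 0.53745978 -0.39603291  0.08522688] [ 0.53827603 -0.39681947  0.08551427]
```

```bash
python3 -m inch '[{"translation":[0.4,-0.9,0],"spin":0},{"translation":[-0.1,0,1],"spin":0},{"translation":[-0.2,0,1.5],"spin":0},{"translation":[-0.2,0,1.2],"spin":0},{"translation":[0,0,0],"spin":0}]'; python3 -m inch '[{"translation":[-0.15,0,1],"spin":0},{"translation":[-0.15,0,1],"spin":0},{"translation":[-0.15,0,1],"spin":0},{"translation":[0,0,0],"spin":0}]'; python3 - <<'E'
from h import *
goto([.57,-.3965,.091],0);snap("scene","s57.png",(160,120,300,220),5)
E
```

```text
time: 75.08
ee_pos: [0.5068, -0.3984, 0.0959]
eef_rot: [-0.002, 0.754, 0.001, 0.657]
ft_force: [0.8, -0.3, -0.1]
width: 0.0003
time: 75.58
ee_pos: [0.5387, -0.3984, 0.0964]
eef_rot: [-0.002, 0.754, 0.001, 0.657]
ft_force: [-0.7, 0.6, -0.9]
width: 0.0
shift cm [0.1  0.18 3.17] spin 0.2 | at [ 0.5387 -0.3984  0.0964] yaw 0.2
```

View pics/s57.png

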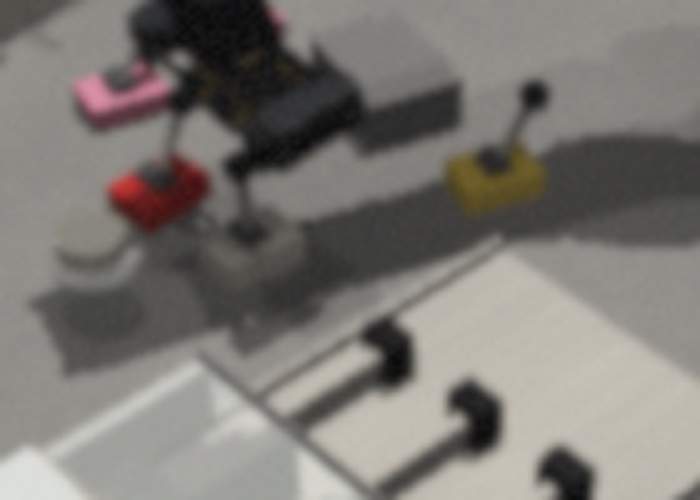

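```bash
python3 -m inch '[{"translation":[0.1,0.1,1],"spin":0},{"translation":[0,0,1],"spin":0},{"translation":[-0.05,0,0.6],"spin":0}]'; python3 -m inch '[{"translation":[-0.05,0,0.4],"spin":0}]'; python3 -m inch '[{"translation":[-0.05,0,0.4],"spin":0}]'; python3 -m inch '[{"translation":[-0.05,0,0.4],"spin":0}]'; python3 - <<'E'
from h import *
snap("scene","s58.png",(160,120,300,220),5)
E
```

```text
time: 76.0
ee_pos: [0.5647, -0.398, 0.0919]
eef_rot: [-0.002, 0.755, 0.0, 0.656]
ft_force: [-1.4, 0.2, -0.1]
width: 0.0003
time: 76.12
ee_pos: [0.5692, -0.3977, 0.0915]
eef_rot: [-0.002, 0.755, 0.0, 0.656]
ft_force: [-0.6, 0.5, -1.0]
width: 0.0005
time: 76.25
ee_pos: [0.5715, -0.3979, 0.0911]
eef_rot: [-0.001, 0.756, 0.0, 0.654]
ft_force: [-18.9, 4.2, 9.9]
width: 0.0005
time: 76.38
ee_pos: [0.5717, -0.398, 0.0911]
eef_rot: [-0.001, 0.759, 0.0, 0.651]
ft_force: [-26.2, 6.5, 14.4]
width: 0.0005
```

View pics/s58.png

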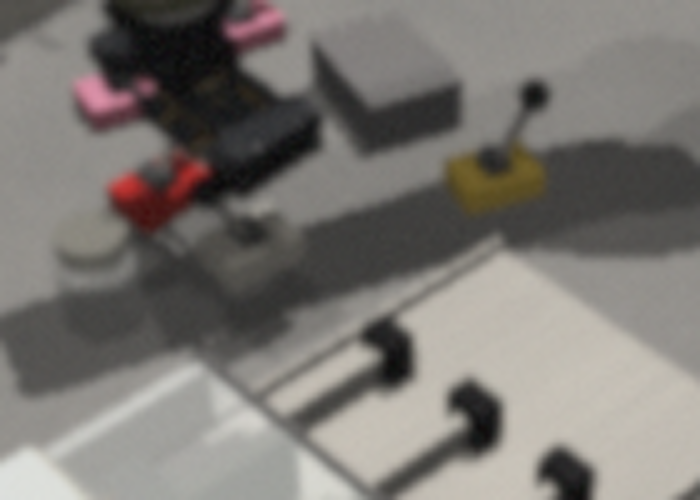

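End stop reached (force jumped to 26 N at the expected x of 0.572). I'll back off and check.

```bash
python3 -m inch '[{"translation":[0,0,-2],"spin":0},{"translation":[0,0,-3],"spin":0},{"translation":[-2,0,-3],"spin":0},{"translation":[-3,0,-2],"spin":0},{"translation":[-3,0,0],"spin":0},{"translation":[-3,2,0],"spin":0},{"translation":[-2,3,-1],"spin":0},{"translation":[0,3,-1],"spin":0},{"translation":[0,3,-1],"spin":0},{"translation":[0,3,-1],"spin":0},{"translation":[0,0,0],"spin":0}]'; python3 - <<'E'
from h import *
snap("scene","s59.png",(140,110,300,230),5);snap("top","t59.png");snap("wrist","w59.png")
E
```

```text
time: 77.8
ee_pos: [0.4519, -0.2543, 0.2479]
eef_rot: [-0.002, 0.758, -0.001, 0.652]
ft_force: [0.3, -0.1, 0.7]
width: 0.0005
```

View pics/s59.png

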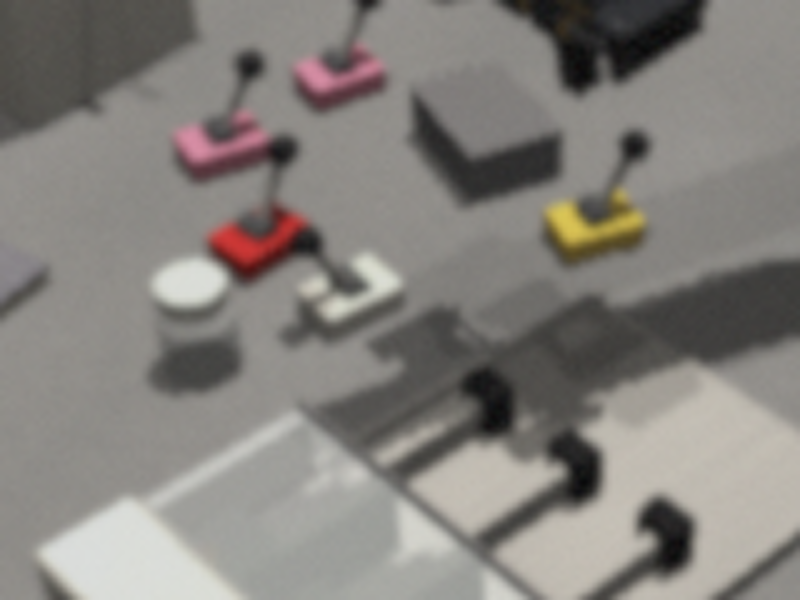

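View pics/t59.png

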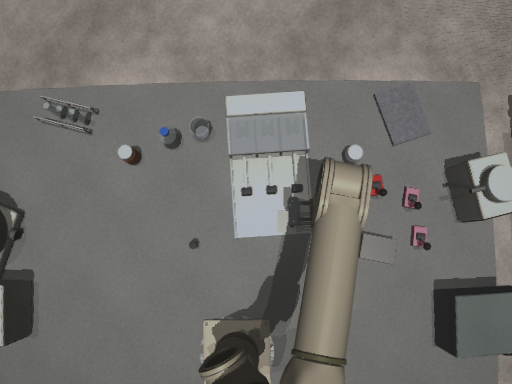

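```bash
python3 - <<'E'
from h import *
print(proj("scene",[[.593,-.397,.083],[.526+.06,-.397,.088]]), r.read_state()["time"])
a=cv2.imread("pics/top0.png");b=cv2.imread("pics/t59.png")
for n,(x,y) in dict(amber=(128,153),reag=(166,134),beaker=(201,128),vial=(194,243),jar=(354,153)).items():
    s=np.s_[y-14:y+14,x-14:x+14];print(n,np.abs(a[s].astype(int)-b[s]).mean().round(2),cv2.phaseCorrelate(a[s][:,:,1].astype(np.float64),b[s][:,:,1].astype(np.float64))[0])
from bench import close_job
close_job()
E
```

```text
[[200.84060405 157.95010795]
 [202.28913313 156.122856  ]] 77.95
amber 0.51 (0.0066505479265348555, 0.017301566756549036)
reag 0.47 (-0.0009833119640720867, -0.017784287340150584)
beaker 0.46 (-0.02297141430138261, -0.04598376331380827)
vial 0.46 (0.02136781972135715, 0.029243495853611634)
jar 3.56 (0.2030995559095885, -0.09342014220460015)
the job is handed in; nothing more can be done
```

All three support arms are in the dock, one per bay, head first and slid to the back wall. The fan lever was then thrown to its on stop. The job was handed in at about 78 s with the gripper clear of everything.

- **Arms:** Each got a low trial lift, and the grip was shifted until it hung level (about +26, +46 and −25 mm) before I carried it. During the last slide of each arm I felt it meet the wall.
    - **Right arm:** it did not move when I then pushed its tail with about 16 N.
    - **Middle and left arms:** the contact reading was about 13 N on the gripped bar. I skipped the tail push on these two, so "fully home" rests on that reading and the pictures.
- **Position check:** The top view puts the three tails in line within 1.8 mm, about the limit of the calibration.
- **Fan:** The push hit the end stop, and afterwards the ball sat within about 1 pixel of the predicted "on" position.
- **Other items:** The amber jar, reagent bottle, beaker and vial showed no shift against the first picture. The clear jar shows about 0.2 pixel, probably the arm's shadow, as nothing touched it. I compared the tip box only by eye in the top view; it looked unmoved.

The tool ended up tilted about 8 degrees from pushing and fast moves. I worked around it and never corrected it.

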